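# Drift a link into line and bolt it

### The job

The free hole of the blue link does not line up with the hole in the stand beneath it. Take the orange-handled tapered drift from the sloping rack and drive it straight down through both holes until its collar rests on the link, so that the drift (not the gripper) levers the link into line; draw it out and put it back fully into the rack's empty socket, then put the steel knurled-head bolt through both holes until its collar rests on the link and let go. Leave the green-handled punch in its socket and do not disturb the other things on the bench.

Things in the scene. Friction and masses are not known exactly. Their poses are not given: they have to be found in the camera images.
- base_hole (a point): Centre of the mouth of the fixed hole in the aluminium top plate of the bolting stand (plate 200 x 90 x 12 mm, its top 77 mm above the table, open beneath). Through hole, 16 mm diameter. The stand is fixed to the table; the frame's z is up, its x runs along the stand from the hole towards the link's pivot, 110 mm away. Two steel stop pins, 8 mm thick and 11 mm high, stand on the plate at x = 25, y = +-36 mm of this frame.
- link_hole (a point): Centre of the upper mouth of the 16 mm hole in the free end of the blue link, 8 mm above the base hole's mouth (85 mm above the table). At the start it lies 5 to 8.5 mm to one side (the -y side of the base_hole frame) of the base hole. Frame z up, x towards the pivot.
- link: Blue steel link 150 x 40 x 8 mm lying flat on the stand; origin on its pivot axis at its underside, x away from the free end. It swings level about the pivot bolt against snug friction (about 3 N at the free hole) and stays where it is left. The pivot bolt's head rises 13 mm above the link.
- drift_grip (a point): Centre of the orange round handle (22 mm diameter, 58 mm long) of the tapered drift, 34 mm above the underside of its collar. z runs along the tool, pointing from the tip to the handle's end.
- drift_collar (a point): Centre of the underside of the drift's collar (30 mm diameter, 5 mm thick, just below the handle); same axes. Below it a 15 mm round steel shank 22 mm long, then a straight taper 36 mm long down to a 4 mm tip, 58 mm below the collar. 0.16 kg.
- bolt_grip (a point): Centre of the bolt's round knurled bare-steel head (25 mm diameter, 46 mm long), 28 mm above the underside of its collar. z runs along the bolt, pointing from its end to the head.
- bolt_collar (a point): Centre of the underside of the bolt's collar (30 mm diameter, 5 mm thick, just below the head); same axes. Below it a 13 mm shank, 34 mm long with its last 6 mm tapering to 8 mm. 0.13 kg.
- punch_grip (a point): Centre of the green round handle (22 mm diameter, 58 mm long) of a centre punch with an 11 mm shank, which stands in the third socket; leave it there.
- socket_0 (a point): Centre of the mouth of socket 0 of the wooden tool rack (fixed, 230 mm wide, three sockets in a row 70 mm apart, mouths 90 mm above the table). The hole is 16.5 mm in diameter and 24 mm deep, open beneath. z is the socket's axis, pointing out: it leans 25 degrees from vertical towards the front of the rack (its -x), roughly towards the robot; y runs along the row. Drift, bolt and punch stand in the three sockets in any order, each with its collar on the mouth.
- socket_1 (a point): Centre of the mouth of socket 1 of the wooden tool rack (fixed, 230 mm wide, three sockets in a row 70 mm apart, mouths 90 mm above the table). The hole is 16.5 mm in diameter and 24 mm deep, open beneath. z is the socket's axis, pointing out: it leans 25 degrees from vertical towards the front of the rack (its -x), roughly towards the robot; y runs along the row. Drift, bolt and punch stand in the three sockets in any order, each with its collar on the mouth.
- socket_2 (a point): Centre of the mouth of socket 2 of the wooden tool rack (fixed, 230 mm wide, three sockets in a row 70 mm apart, mouths 90 mm above the table). The hole is 16.5 mm in diameter and 24 mm deep, open beneath. z is the socket's axis, pointing out: it leans 25 degrees from vertical towards the front of the rack (its -x), roughly towards the robot; y runs along the row. Drift, bolt and punch stand in the three sockets in any order, each with its collar on the mouth.
- sprayer: Bystander: trigger sprayer, 58 x 75 mm, 160 mm tall, standing loose between stand and rack; origin under its middle.
- masking_tape: Bystander: roll of masking tape, 100 mm across, 24 mm high; origin under its middle.
- wax_tin: Bystander: red and white tin, 67 x 95 x 28 mm; origin under its middle.
- hex_key: Bystander: black hexagon key, 34 x 89 x 8 mm, lying flat; origin under its middle.

How it is judged:
By the outcome, as a careful person would: the job done as asked, in the order asked, and still so for the second after the job is handed in, with the robot touching nothing.
It also fails if it takes over 69 s, if anything falls off the work surface, if the arm or the gripper's body presses on something with over 40 N, if the wrist force passes 120 N, or if a joint passes its speed limit or range.

### The arm

A 6-joint arm with a two-finger parallel gripper is mounted at the origin on the work surface; the furniture and walls round the work are solid. World frame = base frame: x ahead of the robot, y to its left, z up, the work surface at z = 0. Lengths are in m, angles in degrees, forces in N, time in s.
With the tool pointing down it reaches from about 0.4 to 0.825 m from the base axis. Payload 7 kg.
Tool frame: the origin (TCP) lies at the very end of the fingers, on their centre line; the grasp point (between the pads) lies 19 mm behind it; x points along the fingers, z is the direction in which the jaws open and shut, and the axes are right-handed (so a half turn about x gives the same grasp; the last joint's range is limited). The gripper opens to 88 mm and grips with 3 to 60 N. Pads are 19 mm wide; open, the fingers measure 130 mm over their backs; the gripper's body (78 mm by 193 mm) begins 47 mm behind the grasp point.
Start: joints at [-50.816, 20.546, 0.682, 0, -70.136, -16.507], TCP at [0.26, -0.623, 0.227] pointing down, gripper open.
Joint ranges: [-176.03, 176.03], [-82.01, 121.73], [-58.28, 71.71], [-173.87, 95.51], [-174.79, -0.11], [-173.66, 173.66]. Speed limits (degrees/s): [136.94, 136.94, 172.46, 180, 180, 180].

### API

Orientations are given as [roll, pitch, yaw] about the fixed x, y, z axes, in that order (R = Rz(yaw) Ry(pitch) Rx(roll)).
In Python, from plant import sensors, cams, workorder gives the robot as it stands. The module is installed in compiled form; this text tells all that it offers.
- The arm moves only by the shell command python3 -m handwheel 'ROWS' [OPENING] [FORCE]. ROWS is JSON, one flat list of numbers, 4 for each row, row after row: the shift along the tool's x, y, z in cm, then the turn about the tool's x in degrees. A call has exactly 10 rows; each row is the pose to reach, as a shift and turn from the pose commanded when the call began, along the tool's axes at that moment; what a row does not reach only later rows make up. A row lasts 1/8 s, in which the tool goes at most 62.5 mm and 10.7 degrees, less where a joint would pass 70% of its speed; a pose out of reach is approached as far as the arm can. A call with a gripper value outside its range is refused whole. OPENING is the finger opening in cm, from 0 to 8.76, set as the call begins (- or left out, the last holds). The fingers move at their own pace and stop on an object; FORCE is the grip in N (left out, the last holds). Time passes only in rows, so rows that repeat a pose let the fingers close, or fill a call up. It gives the time, the measured TCP pose, the force and the opening at its end, in the units of the state.
- sensors.get_state(): the state, without advancing time (a new reading comes with each control period).
- cams.capture(name): name is "side" or "top"; returns a dict with "image" (480x640x3 uint8, red, green, blue), "fov_y" (degrees; the focal length in pixels is half the picture's height over the tangent of half this angle, whatever the lens; pixels are square), "cx", "cy" (the principal point, pixels), "D" ([k1, k2, p1, p2, k3] as OpenCV has them; the pictures are not rectified), "xyz" and "rotation" of the camera in the world. Camera axes: x right, y down, z forward; pixel columns grow to the right and rows downward; lengths in m; the calibration is good to about 2 mm. A picture is of the moment at which its call begins. There is no depth.
- workorder.close_job(): hands the job in, once; it reports no verdict.
The state is a dict: "time_s": time; "joints": joint angles; "qd": joint speeds; "joint_torque": joint torques, N m; "tcp_pos": TCP position; "eef_rot": TCP orientation; "contact_force": force on the tool from outside, world axes, zero at the start; "moment": the same for the moment, N m; "gripper_width": finger opening in m.
Only numpy, scipy, OpenCV 4.12 (cv2) and the standard library are available. Lean on these libraries where they do the work, as an engineer would, in place of code of your own. Each camera call takes 0.05 s, during which the arm holds its last target.

## Working session

There is one attempt and no reset: what is moved stays moved. The work goes in short steps, Python scripts to look and compute and a shell command to move; the robot and the scene stay as the last step left them, time stands still between calls to the robot, and variables do not carry over. Pictures are saved under pics/ and viewed, and the job is handed in when it is done.

```bash
mkdir -p pics; python3 - <<'E'
from plant import sensors,cams
import cv2,numpy as np
np.set_printoptions(precision=4,suppress=True)
print(sensors.get_state())
for n in("side","top"):
    c=cams.capture(n); cv2.imwrite(f"pics/{n}0.png",c["image"][:,:,::-1]); print(n,{k:v for k,v in c.items() if k!="image"})
E
```

```text
{'time_s': 0.0, 'joints': array([-50.8156,  20.5917,   0.6343,  -0.0212, -70.133 , -16.5075]), 'qd': array([-0.0588, -0.048 ,  0.0785, -0.1082,  0.0499,  0.003 ]), 'joint_torque': array([  0.0028, -58.2715,  29.3056,   6.9967,   0.007 ,  -0.0001]), 'tcp_pos': array([ 0.26  , -0.6224,  0.2256]), 'eef_rot': array([  4.0811,  89.9075, 116.7508]), 'contact_force': array([-0.6242,  0.2072, -0.7656]), 'moment': array([-0.0035,  0.0443,  0.0077]), 'gripper_width': 0.08768034898509974}
side {'fov_y': 54.85055323697564, 'cx': 316.87263667946945, 'cy': 242.26068216619038, 'D': array([0.033, 0.   , 0.   , 0.   , 0.   ]), 'xyz': array([ 0.3129, -0.8036,  0.457 ]), 'rotation': array([-111.7157,   -0.8439,  -18.3455])}
top {'fov_y': 56.04915478609442, 'cx': 317.6639502162477, 'cy': 230.72506936783918, 'D': array([-0.0422,  0.    ,  0.    ,  0.    ,  0.    ]), 'xyz': array([0.3941, 0.0131, 1.0644]), 'rotation': array([-167.9509,   -0.3136,  -87.4403])}
```

View pics/side0.png

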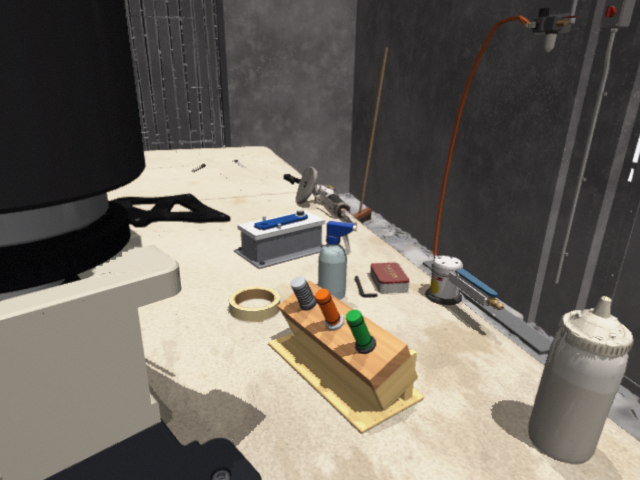

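View pics/top0.png

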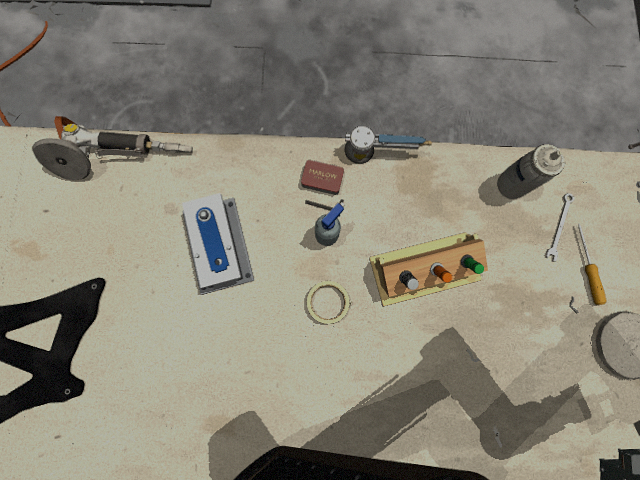

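Side view: drift (orange, ~323,305), bolt (300,293), punch (358,330), sprayer (335,260), stand (282,235). Top view: stand hole end near (218,265), pivot near (206,215); tools at (408,281), (441,271) and (473,264). Zooming in next.

```bash
cat > h.py <<'E'
import cv2,numpy as np
from scipy.spatial.transform import Rotation as Ro
def rot(a): return Ro.from_euler('xyz',a,degrees=True).as_matrix()
def K(c):
    f=240/np.tan(np.radians(c['fov_y'])/2); return np.array([[f,0,c['cx']],[0,f,c['cy']],[0,0,1.]])
def rays(c,uv):
    p=cv2.undistortPoints(np.array(uv,float).reshape(-1,1,2),K(c),c['D']).reshape(-1,2)
    d=np.c_[p,np.ones(len(p))]@rot(c['rotation']).T; return d/np.linalg.norm(d,axis=1)[:,None]
def plane(c,uv,z):
    d=rays(c,uv); o=c['xyz']; return o+d*((z-o[2])/d[:,2])[:,None]
def tri(cs,uvs):
    A=np.zeros((3,3));b=np.zeros(3);L=[]
    for c,u in zip(cs,uvs):
        d=rays(c,[u])[0];P=np.eye(3)-np.outer(d,d);A+=P;b+=P@c['xyz'];L.append((P,c['xyz']))
    x=np.linalg.solve(A,b); return x,[np.linalg.norm(P@(x-o)) for P,o in L]
def proj(c,X):
    R=rot(c['rotation']); r=cv2.Rodrigues(R.T)[0]
    return cv2.projectPoints(np.array(X,float).reshape(-1,1,3),r,-R.T@c['xyz'],K(c),c['D'])[0].reshape(-1,2)
E
python3 - <<'E'
from plant import cams
import cv2,pickle
cs={n:cams.capture(n) for n in("side","top")}; pickle.dump(cs,open("c0.pkl","wb"))
import numpy as np
t=cs["top"]["image"][:,:,::-1]; s=cs["side"]["image"][:,:,::-1]
a=cv2.resize(t[190:300,170:260],None,fx=5,fy=5,interpolation=cv2.INTER_CUBIC);cv2.imwrite("pics/a.png",a)
b=cv2.resize(t[220:310,360:500],None,fx=5,fy=5,interpolation=cv2.INTER_CUBIC);cv2.imwrite("pics/b.png",b)
d=cv2.resize(s[200:270,230:340],None,fx=6,fy=6,interpolation=cv2.INTER_CUBIC);cv2.imwrite("pics/d.png",d)
e=cv2.resize(s[265:415,265:425],None,fx=4,fy=4,interpolation=cv2.INTER_CUBIC);cv2.imwrite("pics/e.png",e)
E
```

```text
(no output)
```

View pics/a.png

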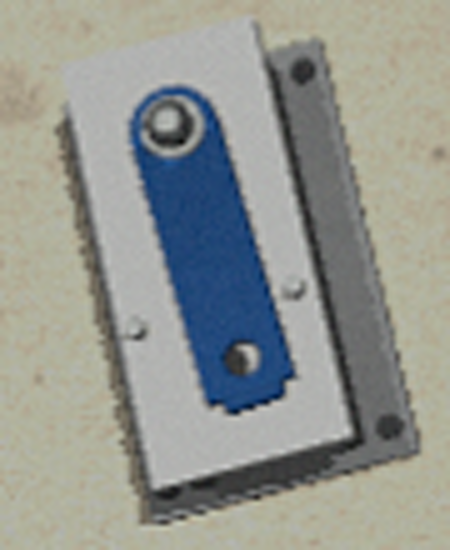

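View pics/b.png

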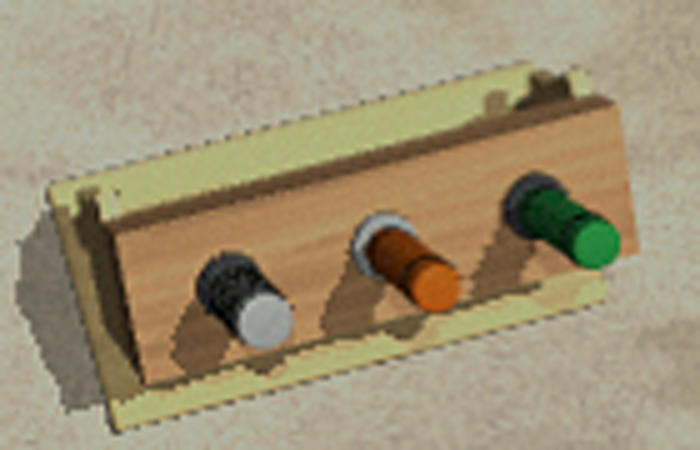

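View pics/d.png

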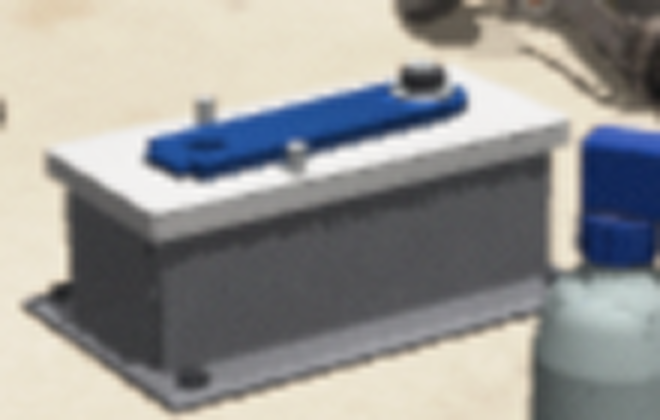

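View pics/e.png

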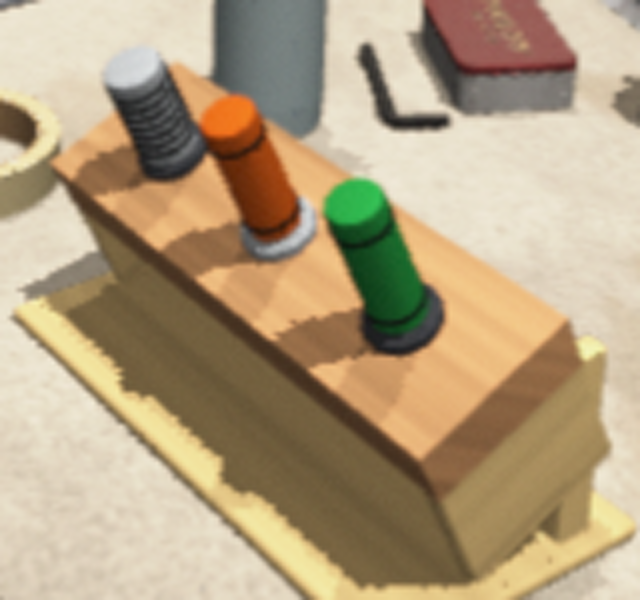

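Crops: the link hole is at about (243,357) in crop a, with plate hole mouth showing right of centre. Pins are at (136,330) and (293,288). Bolt, drift and punch caps are at (265,320), (434,286) and (596,244) in crop b. Now the measurements.

```bash
python3 - <<'E'
import pickle,cv2,numpy as np
from h import *
np.set_printoptions(precision=4,suppress=True)
cs=pickle.load(open("c0.pkl","rb"));t=cs['top'];s=cs['side']
T=lambda x,y,ox,oy,f:((x+.5)/f-.5+ox,(y+.5)/f-.5+oy)
# caps
def cap(img,box,hlo,hhi,vmin,smin=100):
    x0,y0,x1,y1=box;h=cv2.cvtColor(img[y0:y1,x0:x1],cv2.COLOR_RGB2HSV)
    m=cv2.inRange(h,(hlo,smin,vmin),(hhi,255,255))
    n,l,st,ce=cv2.connectedComponentsWithStats(m);i=1+st[1:,4].argmax();return ce[i]+[x0,y0],st[i,4]
b=lambda x,y:T(x,y,360,220,5); e=lambda x,y:T(x,y,265,265,4)
tops={'bolt':(b(265,320),e(134,69),.0900+.051*np.cos(np.radians(25))),'drift':(b(435,287),e(231,117),.09+.063*np.cos(np.radians(25))),'punch':(b(596,244),e(355,203),.09+.063*np.cos(np.radians(25)))}
for k,(u,v,z) in tops.items():
    print(k,plane(t,[u],z)[0],plane(s,[v],z)[0],*tri([t,s],[u,v]))
print('orange',cap(t['image'],(425,255,460,290),5,20,200))
print('green',cap(t['image'],(455,250,495,280),40,85,130))
a=lambda x,y:T(x,y,170,190,5)
C=plane(t,[a(64,65),a(258,20),a(357,440),a(155,488)],.077); print('corners',C)
for i in range(4): print(np.linalg.norm(C[i]-C[(i+1)%4]),end=' ')
d=lambda x,y:T(x,y,230,200,6)
C2=plane(s,[d(48,158),d(152,222),d(572,125)],.077);print('side corners',C2)
print('pins top',plane(t,[a(135,329),a(293,287)],.088)); print('pins side',plane(s,[d(205,100),d(296,145)],.088))
print('pivot',plane(t,[a(169,117)],.098),plane(s,[d(423,70)],.098))
print('lhole',plane(t,[a(243,357)],.085),plane(s,[d(209,142)],.085))
E
```

```text
bolt [ 0.4899 -0.1836  0.1362] [ 0.4912 -0.1891  0.1362] [ 0.4913 -0.1844  0.1337] [np.float64(0.0012268502866535948), np.float64(0.0012268502866536481)]
drift [ 0.5052 -0.2511  0.1471] [ 0.5075 -0.256   0.1471] [ 0.5071 -0.2522  0.1449] [np.float64(0.0016525079683557611), np.float64(0.0016525079683556245)]
punch [ 0.5258 -0.3182  0.1471] [ 0.5269 -0.3233  0.1471] [ 0.5273 -0.3195  0.1446] [np.float64(0.001179786919612119), np.float64(0.0011797869196121526)]Traceback (most recent call last):
  File "<stdin>", line 15, in <module>
  File "<stdin>", line 10, in cap
ValueError: attempt to get argmax of an empty sequence
```

```bash
cat > m.py <<'E'
import pickle,cv2,numpy as np
from h import *
np.set_printoptions(precision=4,suppress=True)
cs=pickle.load(open("c0.pkl","rb"));t=cs['top'];s=cs['side']
T=lambda x,y,ox,oy,f:((x+.5)/f-.5+ox,(y+.5)/f-.5+oy)
b=lambda x,y:T(x,y,360,220,5); e=lambda x,y:T(x,y,265,265,4)
a=lambda x,y:T(x,y,170,190,5);d=lambda x,y:T(x,y,230,200,6)
E
python3 - <<'E'
from m import *
C=plane(t,[a(64,65),a(258,20),a(357,440),a(155,488)],.077); print('corners',C)
for i in range(4):
    v=C[(i+1)%4]-C[i];print(np.linalg.norm(v),np.degrees(np.arctan2(v[1],v[0])))
C2=plane(s,[d(48,158),d(152,222),d(572,125)],.077);print('side corners',C2)
print('pins top',plane(t,[a(135,329),a(293,287)],.088)); print('pins side',plane(s,[d(205,100),d(296,145)],.088))
print('pivot',plane(t,[a(169,117)],.098),plane(s,[d(423,70)],.098))
print('lhole',plane(t,[a(243,357)],.085),plane(s,[d(209,142)],.085))
print('rack corners', plane(t,[b(113,228),b(613,108),b(638,250),b(146,384)],.09))
print('collars', plane(t,[b(230,283),b(384,245),b(530,203)],.0925))
im=t['image'];print('sprayer px blue/bottom')
ss=s['image'];
cv2.imwrite('pics/f.png',cv2.resize(im[170:260,290:390,::-1],None,fx=6,fy=6,interpolation=cv2.INTER_CUBIC))
cv2.imwrite('pics/g.png',cv2.resize(ss[210:310,300:400,::-1],None,fx=6,fy=6,interpolation=cv2.INTER_CUBIC))
E
```

```text
corners [[0.6561 0.3274 0.077 ]
 [0.6813 0.2408 0.077 ]
 [0.4922 0.1803 0.077 ]
 [0.4671 0.267  0.077 ]]
0.09014858177574939 -73.77447384240433
0.19856711595134727 -162.24733636133294
0.09029466252831674 106.15605912989007
0.19845383926148055 17.711365004234523
side corners [[0.468  0.2551 0.077 ]
 [0.4939 0.1729 0.077 ]
 [0.6849 0.2359 0.077 ]]
pins top [[0.5351 0.2797 0.088 ]
 [0.5569 0.2119 0.088 ]]
pins side [[0.5375 0.2777 0.088 ]
 [0.5602 0.2128 0.088 ]]
pivot [[0.6289 0.2714 0.098 ]] [[0.6274 0.2624 0.098 ]]
lhole [[0.5254 0.2318 0.085 ]] [[0.5296 0.2342 0.085 ]]
rack corners [[ 0.5318 -0.1268  0.09  ]
 [ 0.5951 -0.3482  0.09  ]
 [ 0.5322 -0.3574  0.09  ]
 [ 0.4649 -0.1421  0.09  ]]
collars [[ 0.5097 -0.1776  0.0925]
 [ 0.5292 -0.2448  0.0925]
 [ 0.5505 -0.3093  0.0925]]
sprayer px blue/bottom
```

View pics/f.png

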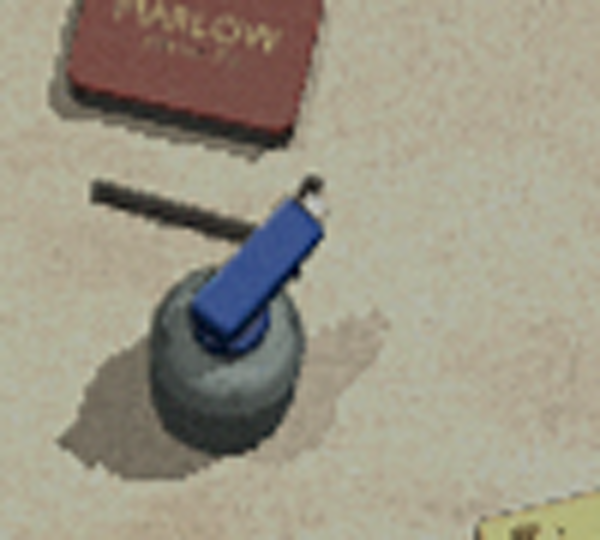

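View pics/g.png

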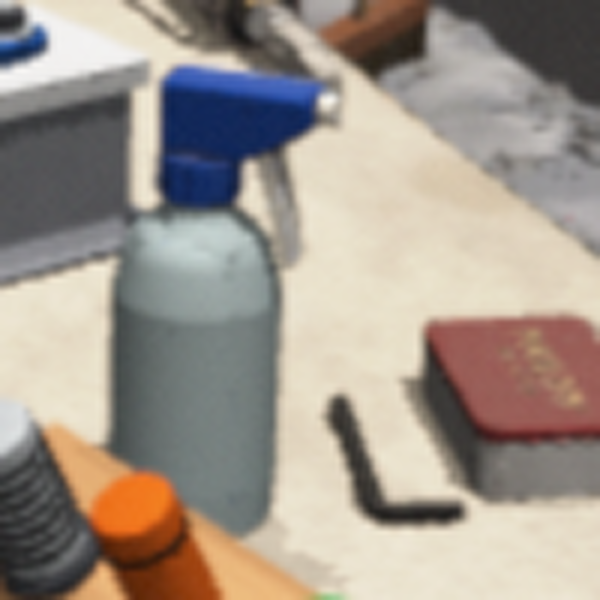

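```bash
cat >> h.py <<'E'
u25=lambda yaw:np.array([-np.sin(np.radians(25))*np.cos(np.radians(yaw)),-np.sin(np.radians(25))*np.sin(np.radians(yaw)),np.cos(np.radians(25))])
YAW=17.2
U=u25(YAW); RX=np.array([np.cos(np.radians(YAW)),np.sin(np.radians(YAW)),0]);RY=np.array([-RX[1],RX[0],0])
M1=np.array([.531,-.2438,.09]); M0=M1+.07*RY
def go(st,grasp,zdir=None):
    """tool-frame shift (cm) from measured pose to bring grasp point to `grasp`"""
    R=rot(st['eef_rot']); g=st['tcp_pos']-.019*R[:,0]
    a=None
    if zdir is not None:
        l=R.T@zdir; a=np.degrees(np.arctan2(-l[1],l[2])); a=(a+90)%180-90
    return 100*R.T@(np.asarray(grasp)-g),a,g
E
python3 - <<'E'
from h import *
from plant import sensors
np.set_printoptions(precision=3,suppress=True)
st=sensors.get_state();print(rot(st['eef_rot']))
print(st['tcp_pos'],go(st,M1+.034*U,RY)); print(M1+.034*U,M0,RX,RY)
E
```

```text
[[-0.001 -0.923 -0.385]
 [ 0.001 -0.385  0.923]
 [-1.     0.     0.001]]
[ 0.26  -0.623  0.226] (array([ 12.436, -38.168,  24.633]), np.float64(5.471635045561939), array([ 0.26 , -0.623,  0.245]))
[ 0.517 -0.248  0.121] [ 0.51  -0.177  0.09 ] [0.955 0.296 0.   ] [-0.296  0.955  0.   ]
```

```bash
python3 -m handwheel '[0,-5.2,3.4,1,0,-10.4,6.7,2,0,-15.6,10.1,3,0,-20.8,13.4,4,0,-26,16.8,5,0,-31.2,20.1,5.5,0,-36,23.2,5.5,0,-38.2,24.6,5.5,0,-38.2,24.6,5.5,0,-38.2,24.6,5.5]' 4.8 10; python3 - <<'E'
from h import *
from plant import sensors,cams
import pickle
np.set_printoptions(precision=3,suppress=True)
st=sensors.get_state();print(go(st,M1+.034*U,RY),st['joints'],st['contact_force'])
for n in("side","top"):
    c=cams.capture(n);i=c['image'];cv2.imwrite(f'pics/h_{n}.png',i[:,:,::-1])
E
```

```text
time_s: 1.45
tcp_pos: [0.5175, -0.2487, 0.2264]
eef_rot: [66.5, 90.0, 173.7]
contact_force: [-0.3, -0.6, 0.4]
gripper_width: 0.048
(array([12.462,  0.003,  0.066]), np.float64(-0.010271342619503798), array([ 0.518, -0.249,  0.245])) [ -6.15   11.128 -12.34   -0.    -66.556 -66.66 ] [-0.267 -0.643  0.445]
```

View pics/h_side.png

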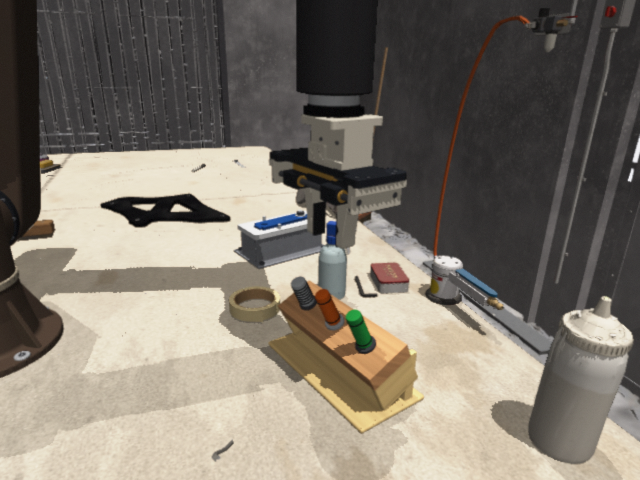

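View pics/h_top.png

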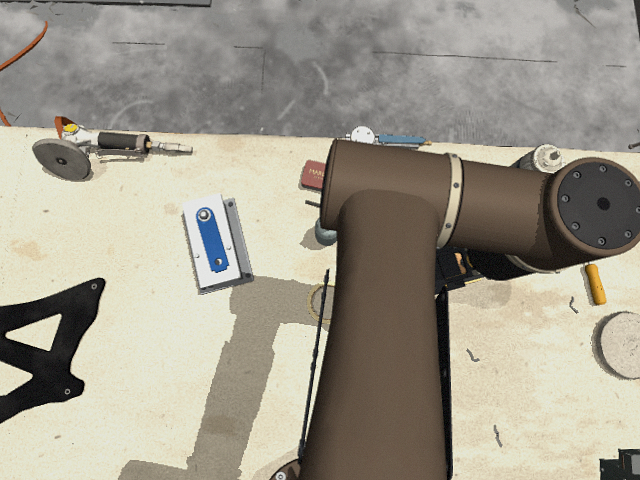

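Side view: gripper above the rack, fingertips at about (346,245) and (319,232); the top view is blocked by the arm. I'll check the side camera against the known TCP.

```bash
python3 - <<'E'
from m import *
im=cv2.imread('pics/h_side.png');cv2.imwrite('pics/h2.png',cv2.resize(im[185:255,270:420],None,fx=5,fy=5,interpolation=cv2.INTER_CUBIC))
tcp=np.array([.5175,-.2487,.2264])
for k in(-.024,-.024-.021,.024,.045):
  for w in (-.0095,.0095): print(k,w,proj(s,[tcp+k*RY+w*RX]), (proj(s,[tcp+k*RY+w*RX])-[270,185])*5)
E
```

```text
-0.024 -0.0095 [[333.7959 246.106 ]] [[318.9796 305.5301]]
-0.024 0.0095 [[345.0169 243.1588]] [[375.0845 290.7942]]
-0.045 -0.0095 [[343.728  251.2487]] [[368.64   331.2435]]
-0.045 0.0095 [[355.0749 248.1371]] [[425.3747 315.6857]]
0.024 -0.0095 [[312.9196 235.296 ]] [[214.5981 251.4799]]
0.024 0.0095 [[323.8503 232.6806]] [[269.2513 238.4031]]
0.045 -0.0095 [[304.5013 230.9366]] [[172.5064 229.6831]]
0.045 0.0095 [[315.305  228.4498]] [[226.5251 217.249 ]]
```

View pics/h2.png

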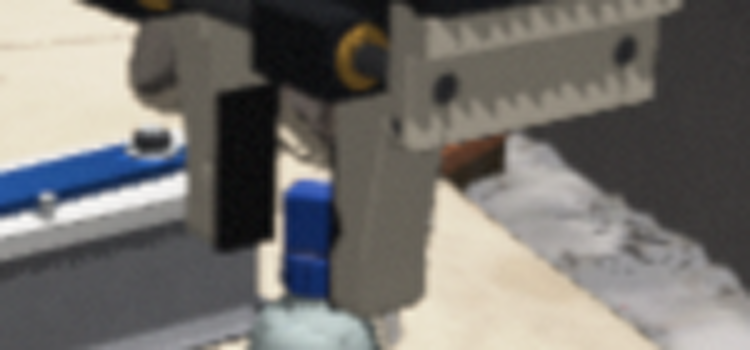

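```bash
python3 -m handwheel '[3,0,0,0,6,0,0,0,8,0,0,0,10,0,0,0,11,0,0,0,12,0,0,0,12.4,0,0,0,12.4,0,0,0,12.4,0,0,0,12.4,0,0,0]' 4.8 10; python3 - <<'E'
from m import *
from plant import sensors,cams
st=sensors.get_state();print(go(st,M1+.034*U,RY),st['contact_force'],st['moment'])
c=cams.capture('side');i=c['image'];cv2.imwrite('pics/i.png',cv2.resize(i[200:400,240:440,::-1],None,fx=3,fy=3,interpolation=cv2.INTER_CUBIC))
E
```

```text
time_s: 2.8
tcp_pos: [0.5181, -0.2485, 0.103]
eef_rot: [-115.9, 90.0, -8.7]
contact_force: [-0.2, -0.3, -0.5]
gripper_width: 0.0479
(array([0.1201, 0.0659, 0.0697]), np.float64(-0.012319136690010168), array([ 0.5181, -0.2485,  0.122 ])) [-0.1822 -0.3323 -0.4716] [-0.0438 -0.009  -0.0045]
```

View pics/i.png

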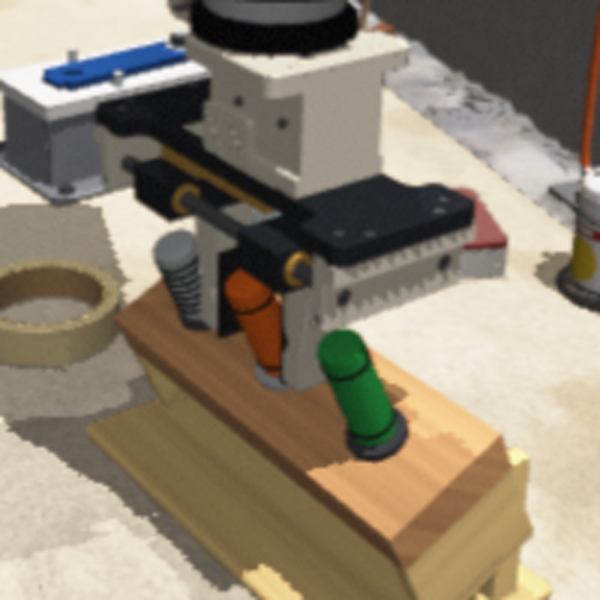

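Fingers straddle the orange handle (crop ~(250,310)), no contact. Closing gently.

```bash
python3 -m handwheel '[0,0,0,0,0,0,0,0,0,0,0,0,0,0,0,0,0,0,0,0,0,0,0,0,0,0,0,0,0,0,0,0,0,0,0,0,0,0,0,0]' 1.5 8; python3 - <<'E'
from m import *
from plant import sensors,cams
st=sensors.get_state();R=rot(st['eef_rot']);print(st['contact_force']@R,st['moment']@R,R)
c=cams.capture('side');i=c['image'];cv2.imwrite('pics/j.png',cv2.resize(i[230:370,270:410,::-1],None,fx=4,fy=4,interpolation=cv2.INTER_CUBIC))
E
```

```text
time_s: 4.1
tcp_pos: [0.5178, -0.2486, 0.1025]
eef_rot: [45.1, 90.0, 152.3]
contact_force: [-0.2, 0.5, 0.2]
gripper_width: 0.0222
[-0.2112  0.0836  0.5185] [-0.0066  0.059   0.1522] [[-0.     -0.9554 -0.2953]
 [ 0.     -0.2953  0.9554]
 [-1.      0.      0.    ]]
```

View pics/j.png

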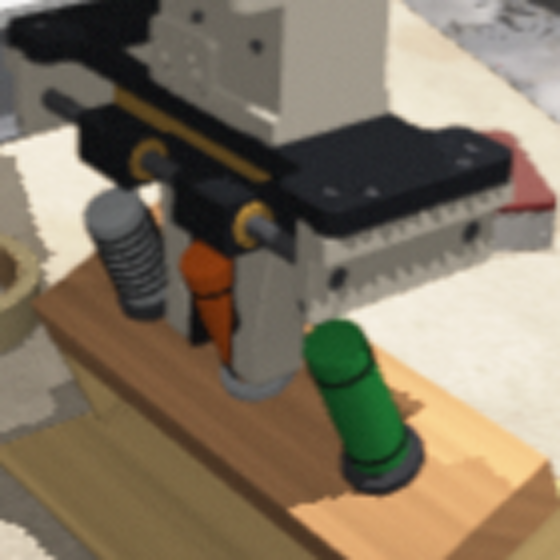

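```bash
python3 -m handwheel '[-0.5,0.23,0,0,-1,0.47,0,0,-1.5,0.70,0,0,-2,0.93,0,0,-2.5,1.17,0,0,-3,1.4,0,0,-3.5,1.63,0,0,-4,1.87,0,0,-4.5,2.1,0,0,-4.5,2.1,0,0]' 1.5 8; python3 - <<'E'
from m import *
from plant import sensors,cams
st=sensors.get_state();R=rot(st['eef_rot']);print(st['contact_force']@R,st['moment']@R)
c=cams.capture('side');i=c['image'];cv2.imwrite('pics/k.png',cv2.resize(i[200:370,240:410,::-1],None,fx=3.5,fy=3.5,interpolation=cv2.INTER_CUBIC))
E
```

```text
time_s: 5.4
tcp_pos: [0.4979, -0.2548, 0.1481]
eef_rot: [-116.5, 90.0, -9.3]
contact_force: [-0.1, 0.2, -2.3]
gripper_width: 0.0219
[2.3013 0.0627 0.1924] [-0.028  -0.0507 -0.0138]
```

View pics/k.png

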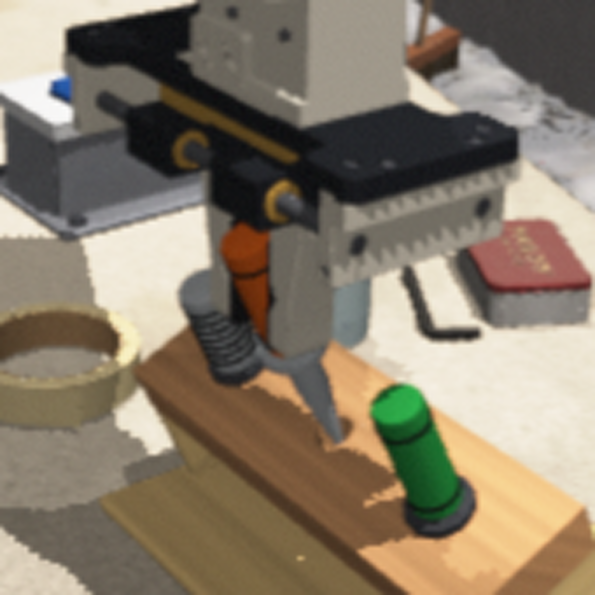

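```bash
python3 - <<'E'
from m import *
g=np.array([.4979,-.2548,.1481+.019]);
f=lambda X:(proj(s,[X])[0]-[240,200])*3.5
print('mouth',f(M1),'tip exp',f(g-.092*U),g-.092*U,'collar',f(g-.034*U),'cap',f(g+.029*U))
print((g-.092*U-M1)@U)
E
```

```text
mouth [328.4324 426.7122] tip exp [336.4366 437.3269] [ 0.535  -0.2433  0.0837] collar [293.0036 344.6011] cap [240.7552 233.1062]
-0.007385913299375254
```

Drift is held with its tip at crop (337,440), where the model puts it: about 7 mm inside the mouth. Now I'll arc the grip so the socket rim pivots the drift upright in the pads.

```bash
python3 -m handwheel '[-0.25,-0.5,0,0,-0.48,-1.08,0,0,-0.7,-1.7,0,0,-0.88,-2.2,0,0,-0.98,-2.7,0,0,-1.05,-3.1,0,0,-1.1,-3.5,0,0,-1.1,-3.8,0,0,-1.1,-4.03,0,0,-1.1,-4.03,0,0]' 1.5 8; python3 - <<'E'
from m import *
from plant import sensors,cams
st=sensors.get_state();R=rot(st['eef_rot']);print(st['contact_force']@R,st['moment']@R)
c=cams.capture('side');i=c['image'];cv2.imwrite('pics/l.png',cv2.resize(i[200:370,240:410,::-1],None,fx=3.5,fy=3.5,interpolation=cv2.INTER_CUBIC))
g=st['tcp_pos']+[0,0,.019];f=lambda X:(proj(s,[X])[0]-[240,200])*3.5
for d in(-.092,-.034,.029):print(f(g+[0,0,d]))
E
```

```text
time_s: 6.7
tcp_pos: [0.5364, -0.2428, 0.1585]
eef_rot: [-89.1, 90.0, 18.0]
contact_force: [-0.4, -1.0, -2.0]
gripper_width: 0.022
[ 2.0111  0.6917 -0.8276] [0.0084 0.0098 0.506 ]
[339.1547 432.5797]
[343.3774 312.3573]
[348.3077 173.0286]
```

View pics/l.png

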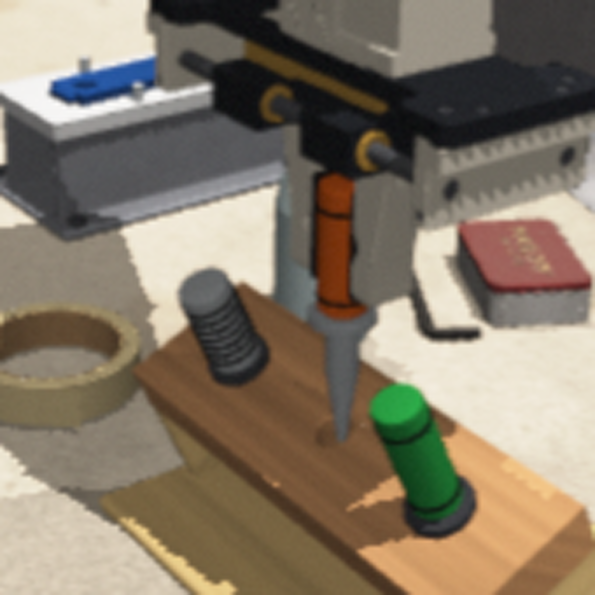

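```bash
python3 -m handwheel '[0,-0.15,0,0,0,-0.3,0,0,0,-0.45,0,0,0,-0.55,0,0,0,-0.55,0,0,-1.5,-0.55,0,0,-3,-0.55,0,0,-5,-0.55,0,0,-7,-0.55,0,0,-7,-0.55,0,0]' 1.5 8; cat > look.py <<'E'
from m import *
from plant import sensors,cams
import sys
def look(name,x0,y0,w,k,pts=(),cam='side'):
    st=sensors.get_state();R=rot(st['eef_rot']);print('F',st['contact_force']@R,'M',st['moment']@R,'t',st['time_s'],'tcp',st['tcp_pos'])
    c=cams.capture(cam);i=c['image'];cv2.imwrite(f'pics/{name}.png',cv2.resize(i[y0:y0+w,x0:x0+w,::-1],None,fx=k,fy=k,interpolation=cv2.INTER_CUBIC))
    g=st['tcp_pos']+[0,0,.019];f=lambda X:(proj(c,[X])[0]-[x0,y0]+.5)*k-.5
    for d in(-.092,-.034,.029):print('vert',d,f(g+[0,0,d]))
    for p in pts: print(p,f(np.array(p)))
E
python3 -c "
from look import *
look('n',240,120,210,2.8)"
```

```text
time_s: 8.0
tcp_pos: [0.5429, -0.2415, 0.2314]
eef_rot: [-117.3, 89.7, -10.2]
contact_force: [-0.1, 0.1, -2.9]
gripper_width: 0.0218
F [2.9293 0.0318 0.1299] M [ 0.0347 -0.0267 -0.0329] t 8.0 tcp [ 0.5429 -0.2415  0.2314]
vert -0.092 [287.2653 446.4997]
vert -0.034 [291.2872 342.8798]
vert 0.029 [296.0073 222.3025]
```

View pics/n.png

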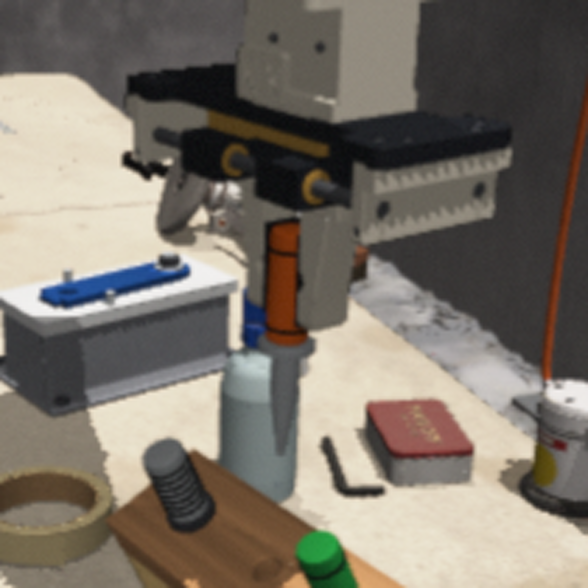

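```bash
python3 -c "
from look import *
look('o',310,180,70+50,5)
st=sensors.get_state()
for k in(-.011,.011):
  for w in(-.0095,.0095): print('pad',k,w,(proj(s,[st['tcp_pos']+k*RY+w*RX])[0]-[310,180]+.5)*5-.5)
"
```

```text
F [2.3834 0.4932 0.0711] M [-0.0312 -0.0056  0.0453] t 8.05 tcp [ 0.5421 -0.2412  0.2298]
vert -0.092 [160.301  502.6876]
vert -0.034 [167.3745 317.9876]
vert 0.029 [175.6743 103.0841]
pad -0.011 -0.0095 [165.0181 290.2111]
pad -0.011 0.0095 [218.4414 276.6714]
pad 0.011 -0.0095 [116.2881 266.6396]
pad 0.011 0.0095 [169.1241 253.8078]
```

View pics/o.png

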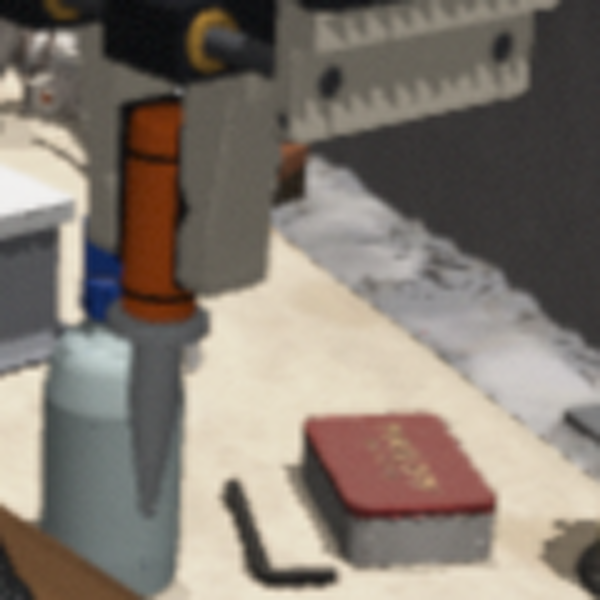

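Zoomed: tip at (151,515), collar at (158,322). The drift is vertical to about 0.5°, sits 4 mm to −RX in the pads, and its tip is 76 mm below the TCP. Moving to the stand, high.

```bash
python3 -m handwheel '[-2,0,0,0,-3.8,0,2,0,-3.8,-1.5,7,0,-3.8,-3.2,12.5,0,-3.8,-4.9,18,0,-3.8,-6.6,23.5,0,-3.8,-8.3,29,0,-3.8,-10,34.5,0,-3.8,-11.5,40,0,-3.8,-12.7,44.5,0]' 1.5 15;  python3 -m handwheel '[0,-0.2,0.8,0,0,-0.25,1.5,0,0,-0.25,1.5,0,1,-0.25,1.5,0,3,-0.25,1.5,0,5,-0.25,1.5,0,7,-0.25,1.5,0,8.5,-0.25,1.5,0,8.5,-0.25,1.5,0,8.5,-0.25,1.5,0]'; python3 -c "
from look import *
look('p',210,130,130,4.6,[(.5252,.2379,.077),(.5261,.235,.085)])
c=cams.capture('top');cv2.imwrite('pics/ptop.png',c['image'][:,:,::-1])
st=sensors.get_state();print(go(st,[.5299,.2362,.195],RY))
"
```

```text
time_s: 9.35
tcp_pos: [0.5302, 0.224, 0.2664]
eef_rot: [64.1, 90.0, 171.3]
contact_force: [1.8, 0.2, -1.9]
gripper_width: 0.0219
time_s: 10.6
tcp_pos: [0.5299, 0.2365, 0.1822]
eef_rot: [-87.0, 89.9, 20.1]
contact_force: [-1.1, 0.3, -1.6]
gripper_width: 0.0216
F [1.634  0.9813 0.6685] M [-0.0434  0.0352 -0.0515] t 10.6 tcp [0.5299 0.2365 0.1822]
vert -0.092 [250.4316 385.3599]
vert -0.034 [247.2333 277.1725]
vert 0.029 [243.5594 154.5595]
(0.5252, 0.2379, 0.077) [242.8494 443.5854]
(0.5261, 0.235, 0.085) [245.2669 430.839 ]
(array([ 0.6459,  0.0105, -0.051 ]), np.float64(-0.023303614927414174), array([0.5298, 0.2367, 0.2015]))
```

View pics/p.png

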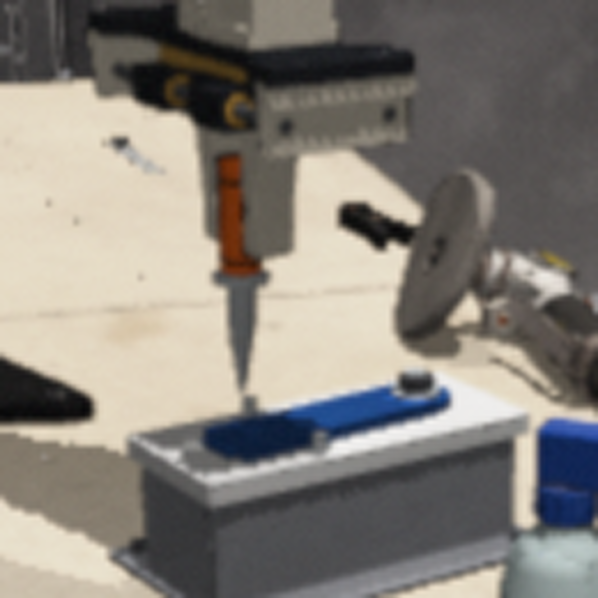

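View pics/ptop.png

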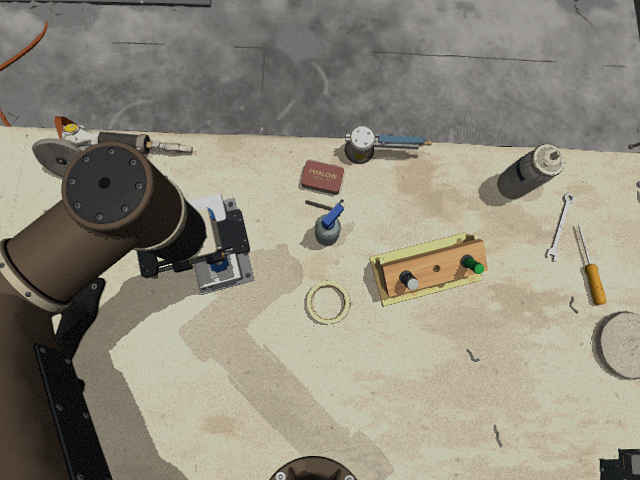

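```bash
python3 - <<'E'
from m import *
f=lambda X:(proj(s,[np.array(X)])[0]-[210,130]+.5)*4.6-.5
print('lh',f((.5273,.2312,.085)),'tipmodel',f(np.array([.5299,.2365,.106])-.004*RX))
print('per mm RX',f(np.array([.53,.236,.106])+.01*RX)-f((.53,.236,.106)),'RY',f(np.array([.53,.236,.106])+.01*RY)-f((.53,.236,.106)),'z',f((.53,.236,.116))-f((.53,.236,.106)))
im=cv2.imread('pics/ptop.png');cv2.imwrite('pics/q.png',cv2.resize(im[225:305,370:490],None,fx=6,fy=6,interpolation=cv2.INTER_CUBIC))
im=cv2.imread('pics/p.png');cv2.imwrite('pics/p2.png',cv2.resize(im[340:500,120:340],None,fx=3.5,fy=3.5,interpolation=cv2.INTER_CUBIC)*1)
E
```

```text
lh [249.073  432.9537] tipmodel [243.9355 392.5391]
per mm RX [16.7291 -3.269 ] RY [-9.4559 -5.0409] z [ -0.5366 -18.3129]
```

View pics/q.png

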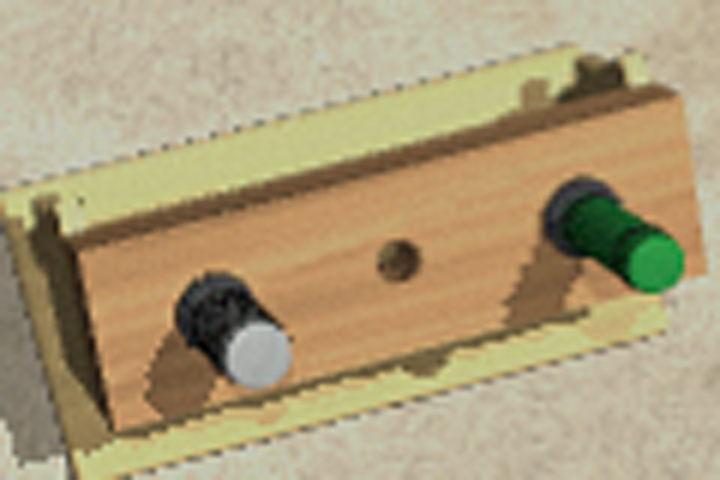

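View pics/p2.png

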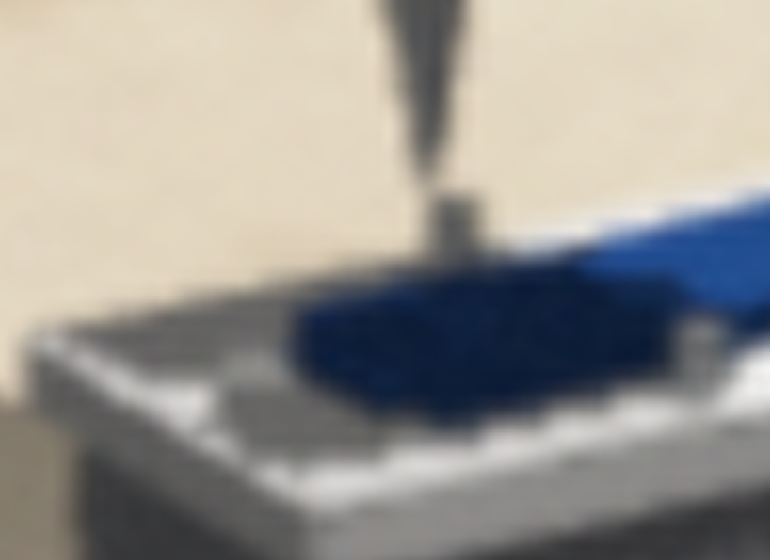

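```bash
python3 -m handwheel '[0,-0.2,0,0,0.5,-0.2,0,0,1,-0.2,0,0,1.5,-0.2,0,0,1.9,-0.2,0,0,2.2,-0.2,0,0,2.5,-0.2,0,0,2.8,-0.2,0,0,3.1,-0.2,0,0,3.1,-0.2,0,0]' 1.5 15; python3 -c "
from look import *
look('r',230,170,90,6.5)
"
```

```text
time_s: 11.95
tcp_pos: [0.5312, 0.237, 0.1503]
eef_rot: [107.3, 90.0, -145.5]
contact_force: [-0.8, 0.9, -1.9]
gripper_width: 0.0216
F [1.8745 0.4578 1.06  ] M [ 0.0199 -0.0513 -0.0443] t 11.95 tcp [0.5312 0.237  0.1503]
vert -0.092 [229.6659 365.564 ]
vert -0.034 [225.3409 216.0847]
vert 0.029 [220.3772  46.8086]
```

View pics/r.png

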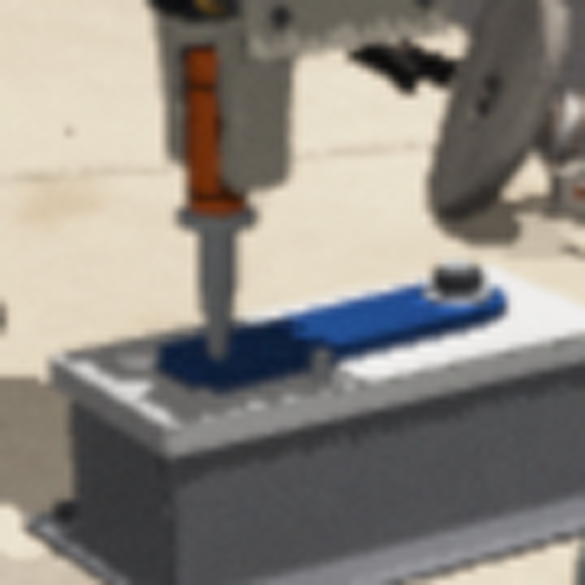

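No contact at tip z≈0.074, so the tip is inside both holes. Driving down in stages.

```bash
python3 -m handwheel '[0.3,0,0,0,0.6,0,0,0,0.9,0,0,0,1.2,0,0,0,1.5,0,0,0,1.7,0,0,0,1.9,0,0,0,2.1,0,0,0,2.1,0,0,0,2.1,0,0,0]' 1.5 25; python3 -c "
from look import *
look('r2',230,170,90,6.5)
"
```

```text
time_s: 13.25
tcp_pos: [0.5314, 0.2376, 0.1297]
eef_rot: [-44.8, 89.9, 62.4]
contact_force: [-1.6, 3.2, 3.0]
gripper_width: 0.022
F [-2.9702  0.6006  3.5128] M [ 0.0549 -1.8196  0.3213] t 13.25 tcp [0.5314 0.2376 0.1297]
vert -0.092 [231.4796 416.7717]
vert -0.034 [227.2418 269.4233]
vert 0.029 [222.3813 102.6438]
```

View pics/r2.png

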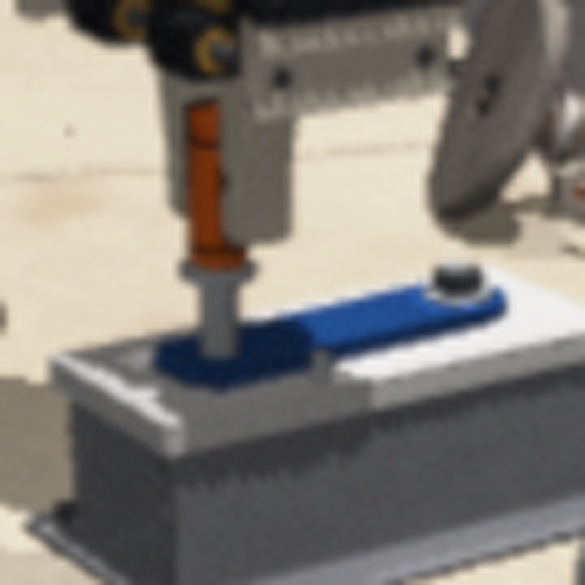

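The lateral force (+3.5 N in RY) matches my 3 mm aim bias. Shifting towards the base-hole axis while driving.

```bash
python3 -m handwheel '[0,0,0.1,0,0,0,0.2,0,0.2,0,0.27,0,0.4,0,0.27,0,0.6,0,0.27,0,0.8,0,0.27,0,1.0,0,0.27,0,1.2,0,0.27,0,1.3,0,0.27,0,1.3,0,0.27,0]' 1.5 25; python3 -c "
from look import *
look('r3',230,170,90,6.5)
"
```

```text
time_s: 14.55
tcp_pos: [0.5303, 0.2399, 0.1164]
eef_rot: [34.1, 90.0, 141.3]
contact_force: [-3.1, 1.1, 1.9]
gripper_width: 0.0215
F [-1.9448  2.6256  1.9693] M [-0.059  -0.4449  0.9404] t 14.55 tcp [0.5303 0.2399 0.1164]
vert -0.092 [228.0647 447.7346]
vert -0.034 [223.7973 301.8609]
vert 0.029 [218.9054 136.8093]
```

View pics/r3.png

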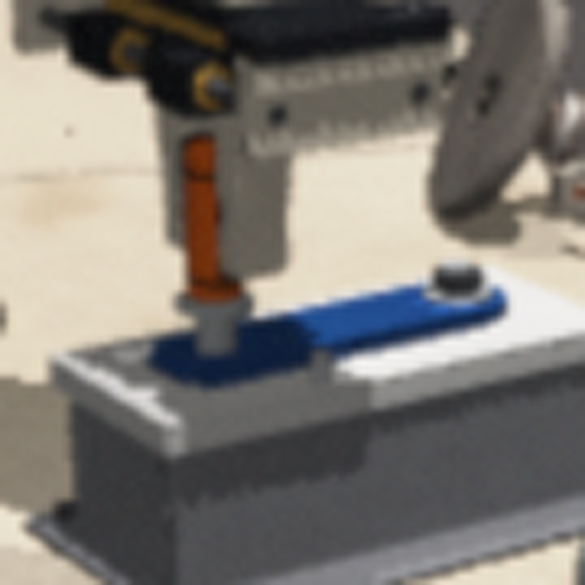

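```bash
python3 -m handwheel '[0,0.1,0.05,0,0.2,0.12,0.05,0,0.4,0.15,0.06,0,0.6,0.15,0.06,0,0.8,0.15,0.06,0,1.0,0.15,0.06,0,1.2,0.15,0.06,0,1.4,0.15,0.06,0,1.5,0.15,0.06,0,1.5,0.15,0.06,0]' 1.5 25; python3 -c "
from look import *
look('r4',230,170,90,6.5)
"
```

```text
time_s: 15.85
tcp_pos: [0.5291, 0.24, 0.1021]
eef_rot: [-76.7, 90.0, 30.5]
contact_force: [-0.4, 0.1, 5.7]
gripper_width: 0.0218
F [-5.7313  0.3671  0.1767] M [-0.0419 -0.4725  0.0578] t 15.85 tcp [0.5291 0.24   0.1021]
vert -0.092 [225.929  483.0627]
vert -0.034 [221.6529 338.5332]
vert 0.029 [216.7533 175.0533]
```

View pics/r4.png

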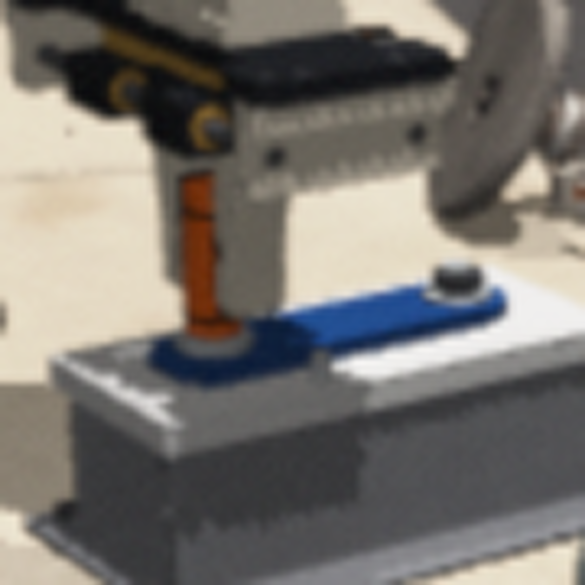

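```bash
python3 -m handwheel '[0.1,0,0,0,0.2,0,0,0,0.3,0,0,0,0.4,0,0,0,0.4,0,0,0,0.4,0,0,0,0.4,0,0,0,0.4,0,0,0,0.4,0,0,0,0.4,0,0,0]' 1.5 30; python3 -c "
from look import *
look('r5',230,170,90,6.5)
"
```

```text
time_s: 17.15
tcp_pos: [0.5295, 0.2401, 0.1017]
eef_rot: [-86.5, 89.8, 20.8]
contact_force: [-12.1, -2.4, 33.1]
gripper_width: 0.0216
F [-33.1254  12.193    1.2718] M [ 0.0429 -0.7776  4.4719] t 17.15 tcp [0.5295 0.2401 0.1017]
vert -0.092 [226.8555 483.9696]
vert -0.034 [222.5989 339.5012]
vert 0.029 [217.7216 176.093 ]
```

View pics/r5.png

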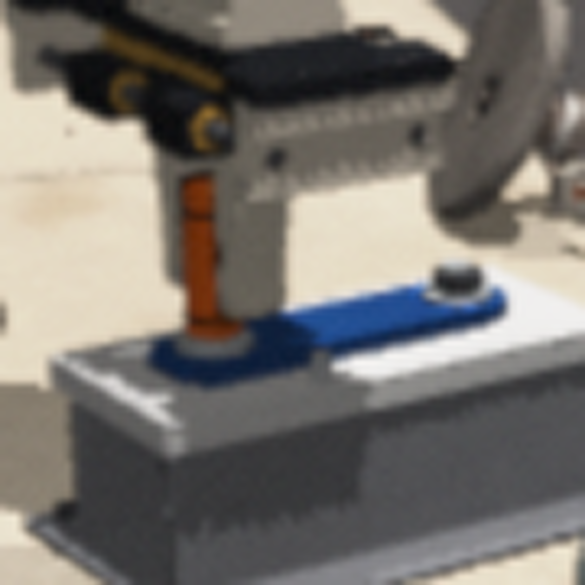

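Pressing 4 mm more gave 33 N and only 0.4 mm of travel, so the collar is seated. Drawing out straight up.

```bash
python3 -m handwheel '[-0.4,0,0,0,-1,0,0,0,-2,0,0,0,-3,0,0,0,-4,0,0,0,-5,0,0,0,-6.2,0,0,0,-7.5,0,0,0,-9,0,0,0,-10,0,0,0]' 1.5 25; python3 -c "
from look import *
look('u',210,130,130,4.6)
print('mouth top',plane(t,[((399.5)/6-.5+370,(262.5)/6-.5+225)],.09))
st=sensors.get_state();print(st['tcp_pos'])
"
```

```text
time_s: 18.45
tcp_pos: [0.5292, 0.24, 0.1989]
eef_rot: [-69.7, 89.9, 37.4]
contact_force: [0.0, 0.0, -1.8]
gripper_width: 0.0215
F [ 1.7785 -0.032   0.0166] M [ 0.0404  0.0115 -0.0588] t 18.45 tcp [0.5292 0.24   0.1989]
vert -0.092 [246.7473 352.7639]
vert -0.034 [243.4514 243.5629]
vert 0.029 [239.6645 119.7629]
mouth top [[ 0.5303 -0.2447  0.09  ]]
[0.5297 0.2402 0.2001]
```

View pics/u.png

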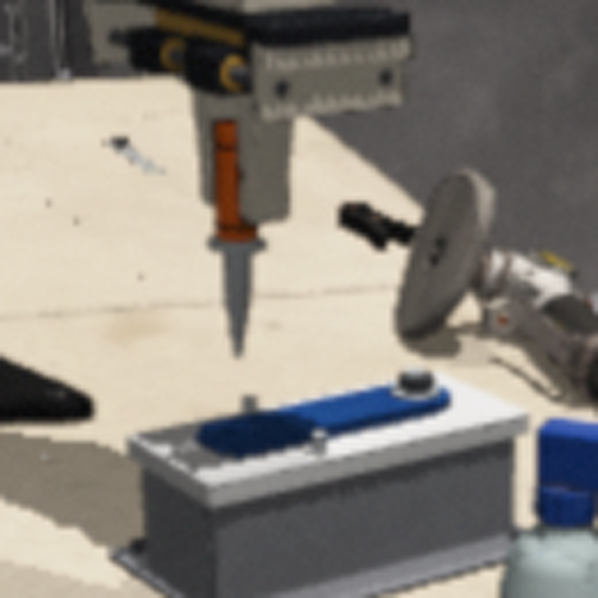

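Drift is out, still upright; the link's free end has shifted left (now ~(205,437)). Carrying it back over the sprayer.

```bash
python3 -m handwheel '[-4,0,0,0,-6.5,0.5,-2,0,-6.5,2,-7,0,-6.5,3.7,-12.5,0,-6.5,5.4,-18,0,-6.5,7.1,-23.5,0,-6.5,8.8,-29,0,-6.5,10.5,-34.5,0,-6.5,12.2,-40,0,-6.5,13.5,-45,0]' 1.5 15;  python3 -m handwheel '[0,0.1,-0.7,0,0,0.2,-1.4,0,0,0.2,-1.4,0,1,0.2,-1.4,0,3,0.2,-1.4,0,5,0.2,-1.4,0,7,0.2,-1.4,0,8,0.2,-1.4,0,8,0.2,-1.4,0,8,0.2,-1.4,0]' 1.5 15; python3 -c "
from look import *
look('v',270,180,120,5,[M1])
st=sensors.get_state();print(go(st,[.5359,-.2433,.1577+.019],RY))
"
```

```text
time_s: 19.75
tcp_pos: [0.5324, -0.2319, 0.2626]
eef_rot: [-35.5, 90.0, 71.6]
contact_force: [0.9, 0.5, -3.2]
gripper_width: 0.0216
time_s: 21.0
tcp_pos: [0.5356, -0.2439, 0.1833]
eef_rot: [-129.5, 89.9, -22.3]
contact_force: [0.4, 0.1, -1.6]
gripper_width: 0.0217
F [ 1.6003 -0.4084  0.0018] M [-0.0109  0.0043 -0.0021] t 21.0 tcp [ 0.5356 -0.2439  0.1833]
vert -0.092 [337.6854 649.978 ]
vert -0.034 [343.8642 473.4252]
vert 0.029 [351.0906 268.502 ]
[ 0.531  -0.2438  0.09  ] [321.1892 711.5888]
(array([ 2.5734, -0.0475,  0.0529]), np.float64(-0.004691845963193941), array([ 0.5356, -0.2439,  0.2024]))
```

View pics/v.png

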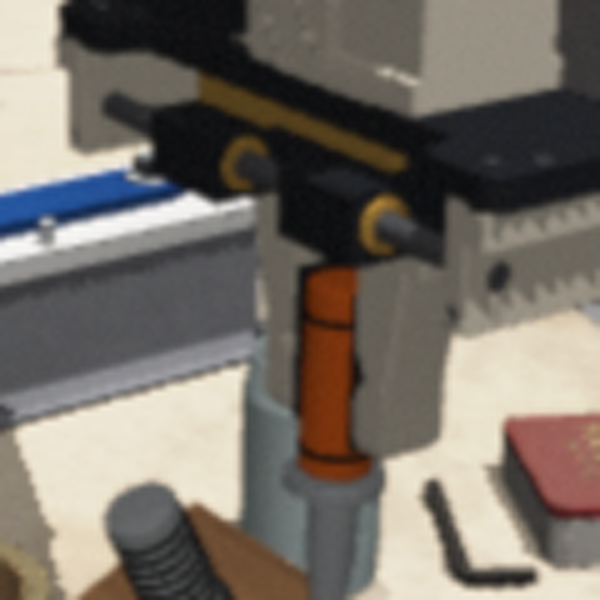

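```bash
python3 -m handwheel '[0.4,0,0,0,0.8,0,0,0,1.2,-0.03,0.03,0,1.5,-0.03,0.03,0,1.8,-0.03,0.03,0,2.0,-0.03,0.03,0,2.2,-0.03,0.03,0,2.2,-0.03,0.03,0,2.2,-0.03,0.03,0,2.2,-0.03,0.03,0]' 1.5 15; python3 -c "
from look import *
look('w',270,230,120,5,[M1])
"
```

```text
time_s: 22.3
tcp_pos: [0.5353, -0.2436, 0.1607]
eef_rot: [-111.8, 90.0, -4.6]
contact_force: [0.2, -0.1, -2.1]
gripper_width: 0.0216
F [ 2.0589 -0.1922 -0.1429] M [0.008  0.0328 0.0146] t 22.3 tcp [ 0.5353 -0.2436  0.1607]
vert -0.092 [334.1423 465.722 ]
vert -0.034 [340.1182 293.3862]
vert 0.029 [347.0966  93.6208]
[ 0.531  -0.2438  0.09  ] [321.1892 461.5888]
```

View pics/w.png

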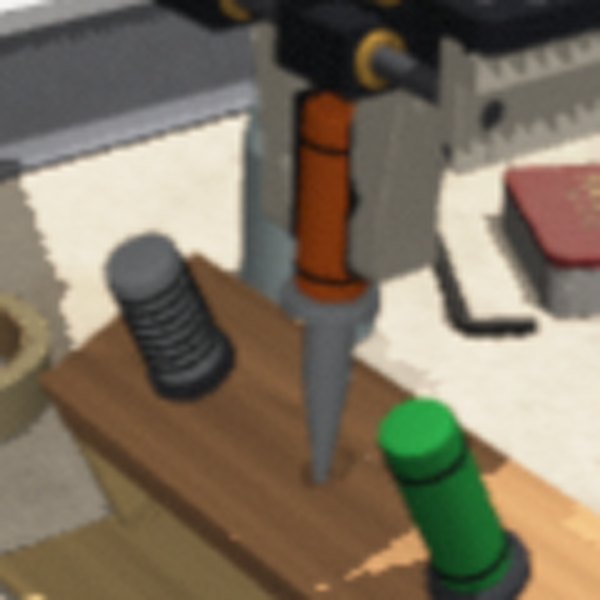

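```bash
python3 -c "
from look import *
im=cv2.imread('pics/w.png');cv2.imwrite('pics/w2.png',cv2.resize(im[400:540,240:420],None,fx=4.3,fy=4.3,interpolation=cv2.INTER_LINEAR))
"
```

```text
(no output)
```

View pics/w2.png

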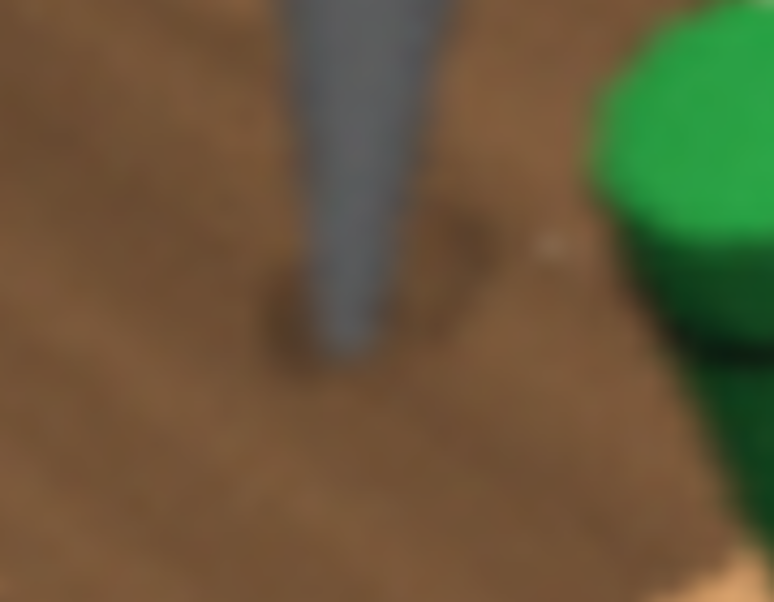

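The tip (318,485) is just inside the near-lower rim of the mouth (centre ≈(327,467)). Moving it inward, then down.

```bash
python3 -m handwheel '[0,-0.15,0.1,0,0,-0.3,0.1,0,0.1,-0.3,0.1,0,0.2,-0.3,0.1,0,0.3,-0.3,0.1,0,0.4,-0.3,0.1,0,0.5,-0.3,0.1,0,0.6,-0.3,0.1,0,0.6,-0.3,0.1,0,0.6,-0.3,0.1,0]' 1.5 10; python3 -c "
from look import *
look('x',270,230,120,5,[M1])
"
```

```text
time_s: 23.6
tcp_pos: [0.5378, -0.2417, 0.1546]
eef_rot: [-101.5, 90.0, 5.7]
contact_force: [-0.8, -0.3, -2.6]
gripper_width: 0.0215
F [ 2.6466  0.8647 -0.0716] M [-0.0136 -0.0591 -0.0053] t 23.6 tcp [ 0.5378 -0.2417  0.1546]
vert -0.092 [339.2475 478.8275]
vert -0.034 [345.3378 308.0547]
vert 0.029 [352.4466 110.2082]
[ 0.531  -0.2438  0.09  ] [321.1892 461.5888]
```

View pics/x.png

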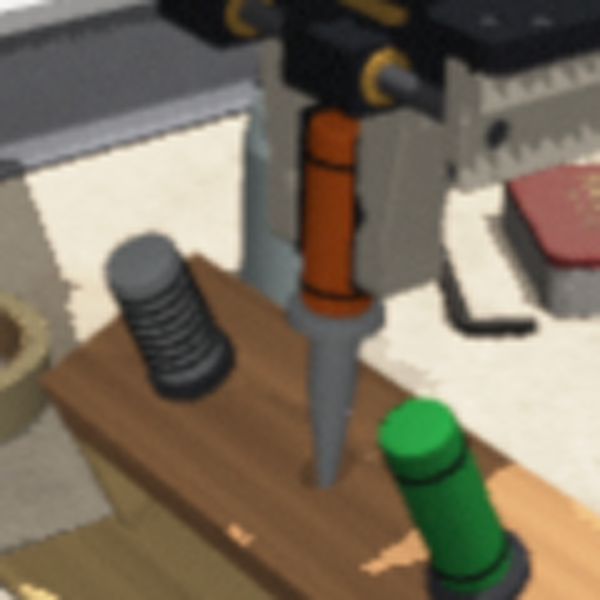

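```bash
python3 -m handwheel '[0,0.6,0,0,-0.05,1.2,0,0,0,1.7,0,0,0.03,2.2,0,0,0.1,2.7,0,0,0.17,3.1,0,0,0.3,3.5,0,0,0.4,3.85,0,0,0.56,4.3,0,0,0.56,4.3,0,0]' 1.5 8; python3 -c "
from look import *
look('y',250,220,130,4.6,[M1])
st=sensors.get_state();g=st['tcp_pos']+[0,0,.019]-.004*RX
for d in(-.0937,-.0357,.0273):print('U',(proj(s,[g+d*U])[0]-[250,220]+.5)*4.6-.5)
"
```

```text
time_s: 24.9
tcp_pos: [0.4962, -0.2545, 0.1488]
eef_rot: [67.4, 90.0, 174.5]
contact_force: [0.8, -0.4, -1.2]
gripper_width: 0.0216
F [ 1.2338 -0.6299 -0.6292] M [ 0.0227  0.1063 -0.3735] t 24.9 tcp [ 0.4962 -0.2545  0.1488]
vert -0.092 [295.5714 543.3487]
vert -0.034 [297.8976 382.8392]
vert 0.029 [300.5938 196.5651]
[ 0.531  -0.2438  0.09  ] [387.4541 470.6217]
U [385.2695 490.0547]
U [327.4219 368.1473]
U [257.8102 221.5277]
```

View pics/y.png

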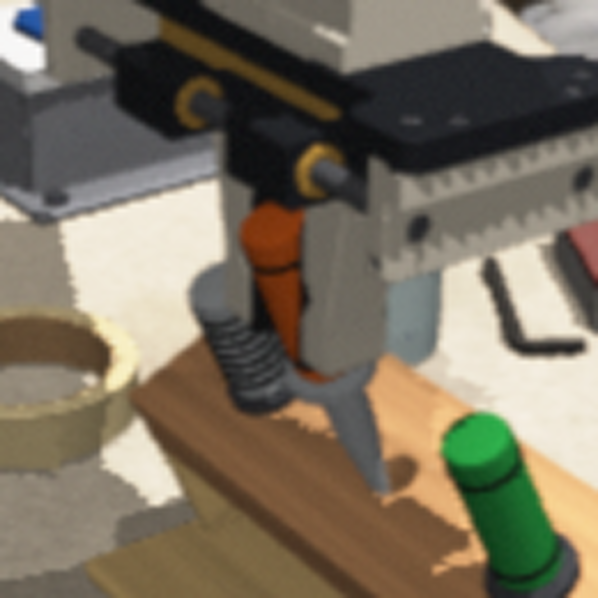

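```bash
python3 -m handwheel '[0.2,-0.13,0,0,0.4,-0.26,0,0,0.6,-0.38,0,0,0.8,-0.5,0,0,1.0,-0.63,0,0,1.15,-0.72,0,0,1.3,-0.8,0,0,1.4,-0.85,0,0,1.4,-0.85,0,0,1.4,-0.85,0,0]' 1.5 8; python3 -c "
from look import *
look('z',250,220,130,4.6,[M1])
st=sensors.get_state();g=st['tcp_pos']+[0,0,.019]-.004*RX
for d in(-.0937,-.0357,.0273):print('U',(proj(s,[g+d*U])[0]-[250,220]+.5)*4.6-.5)
"
```

```text
time_s: 26.2
tcp_pos: [0.5049, -0.2519, 0.135]
eef_rot: [-108.5, 90.0, -1.3]
contact_force: [0.7, 1.0, -2.3]
gripper_width: 0.0219
F [ 2.2809 -0.9136  0.7321] M [ 0.0143 -0.0159  0.0292] t 26.2 tcp [ 0.5049 -0.2519  0.135 ]
vert -0.092 [317.896  570.9561]
vert -0.034 [320.8863 413.6482]
vert 0.029 [324.3602 231.3089]
[ 0.531  -0.2438  0.09  ] [387.4541 470.6217]
U [405.5616 517.9885]
U [349.5244 399.1681]
U [282.2102 256.5054]
```

View pics/z.png

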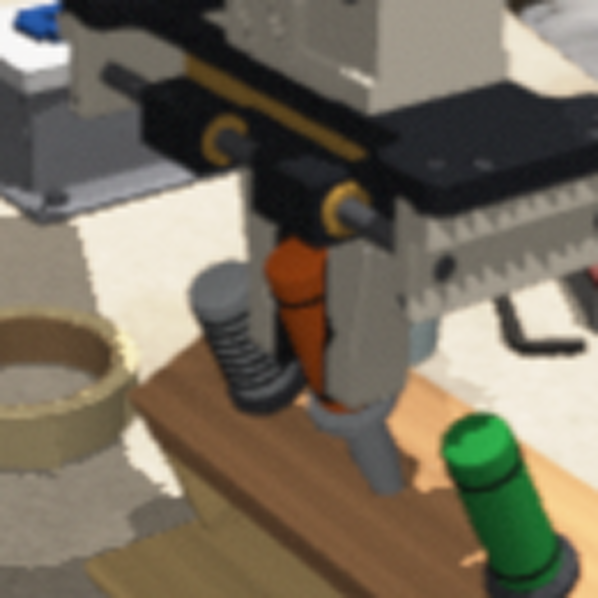

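```bash
python3 -m handwheel '[0.2,-0.13,0,0,0.4,-0.25,0,0,0.6,-0.36,0,0,0.8,-0.46,0,0,1.0,-0.56,0,0,1.2,-0.65,0,0,1.4,-0.75,0,0,1.6,-0.84,0,0,1.65,-0.87,0,0,1.65,-0.87,0,0]' 1.5 10; python3 -c "
from look import *
look('z2',250,220,130,4.6,[M1])
"
```

```text
time_s: 27.5
tcp_pos: [0.5133, -0.2494, 0.1185]
eef_rot: [-113.0, 90.0, -5.8]
contact_force: [1.7, -0.8, -1.6]
gripper_width: 0.0219
F [ 1.5674 -1.3526 -1.2885] M [ 0.0293  0.4424 -0.4851] t 27.5 tcp [ 0.5133 -0.2494  0.1185]
vert -0.092 [339.0858 605.2109]
vert -0.034 [342.6776 451.4187]
vert 0.029 [346.8532 273.3866]
[ 0.531  -0.2438  0.09  ] [387.4541 470.6217]
```

View pics/z2.png

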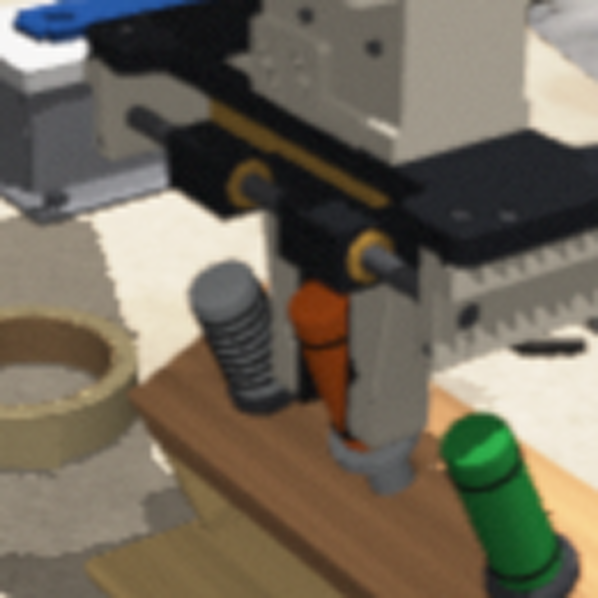

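```bash
python3 -m handwheel '[0.2,-0.13,-0.04,0,0.4,-0.24,-0.07,0,0.6,-0.34,-0.07,0,0.8,-0.43,-0.07,0,1.0,-0.53,-0.07,0,1.2,-0.62,-0.07,0,1.4,-0.71,-0.07,0,1.55,-0.78,-0.07,0,1.7,-0.85,-0.07,0,1.7,-0.85,-0.07,0]' 1.5 15; python3 -c "
from look import *
look('z3',250,220,130,4.6,[M1])
"
```

```text
time_s: 28.8
tcp_pos: [0.5196, -0.2481, 0.1028]
eef_rot: [88.2, 89.8, -164.6]
contact_force: [-10.2, -0.1, 14.0]
gripper_width: 0.0213
F [-13.9711   9.8506   2.9659] M [ 0.0449 -1.2431  3.3411] t 28.8 tcp [ 0.5196 -0.2481  0.1028]
vert -0.092 [354.7673 639.6452]
vert -0.034 [358.7852 488.7847]
vert 0.029 [363.4559 314.3309]
[ 0.531  -0.2438  0.09  ] [387.4541 470.6217]
```

View pics/z3.png

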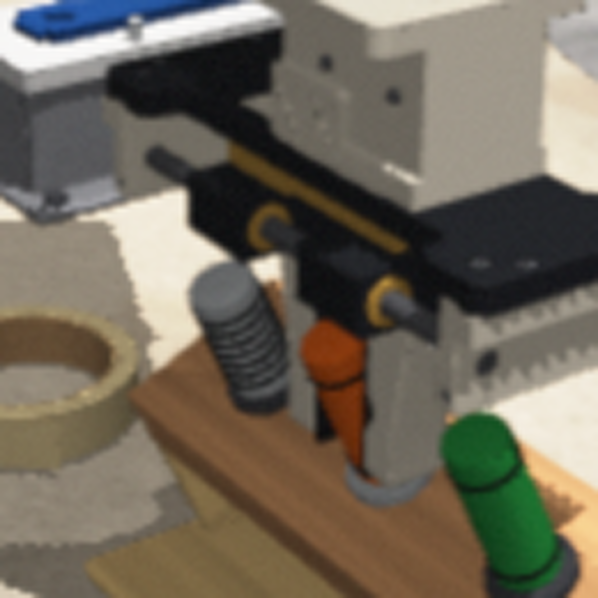

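Reaction of 14 N up and 10 N back, and the collar lies on the wood at (388,485). Releasing and backing off upward.

```bash
python3 -m handwheel '[-0.15,0.1,0,0,-0.15,0.1,0,0,-0.15,0.1,0,0,-0.15,0.1,0,0,-2,0.1,0,0,-4,0.1,0,0,-6.5,0.1,0,0,-9,0.1,0,0,-11,0.1,0,0,-12.5,0.1,0,0]' 4.8 10; python3 -c "
from look import *
look('A',250,220,170,3.5,[M1])
st=sensors.get_state();print(go(st,M0+.031*U-.002*RX,RY),M0)
"
```

```text
time_s: 30.1
tcp_pos: [0.5207, -0.2478, 0.2273]
eef_rot: [-112.7, 90.0, -5.5]
contact_force: [0.9, 0.3, -0.2]
gripper_width: 0.048
F [ 0.2361 -0.9319  0.0167] M [-0.0078 -0.0012 -0.01  ] t 30.1 tcp [ 0.5207 -0.2478  0.2273]
vert -0.092 [278.9318 230.6341]
vert -0.034 [282.5338  99.7079]
vert 0.029 [286.7551 -52.7816]
[ 0.531  -0.2438  0.09  ] [294.6824 357.9622]
(array([12.9957,  0.4966,  7.1543]), np.float64(-0.0014984265244777362), array([ 0.5214, -0.2481,  0.2482])) [ 0.5103 -0.1769  0.09  ]
```

View pics/A.png

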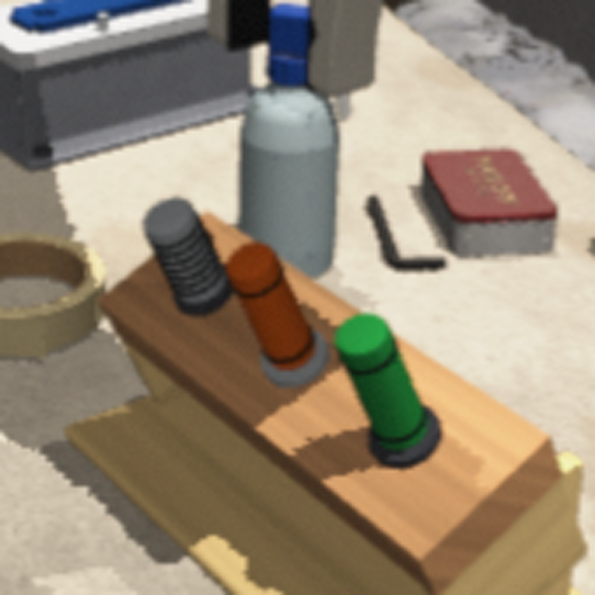

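Drift cap is at px (322.7,294.9), against (322.9,294.4) at the start, so it is fully home. Now the bolt.

```bash
python3 -m handwheel '[0,0.25,3.5,0,0,0.5,7.1,0,0,0.5,7.1,0,3,0.5,7.1,0,6,0.5,7.1,0,9,0.5,7.1,0,11,0.5,7.1,0,12.2,0.5,7.1,0,12.9,0.5,7.1,0,12.9,0.5,7.1,0]' 4.8 10; python3 -c "
from look import *
look('B',230,220,130,4.6,[M0])
st=sensors.get_state();print(go(st,M0+.031*U-.002*RX,RY),M0)
g=M0+.031*U
for d in(.02,-.031):print('U',(proj(s,[g+d*U])[0]-[230,220]+.5)*4.6-.5)
"
```

```text
time_s: 31.4
tcp_pos: [0.4949, -0.1816, 0.0973]
eef_rot: [83.3, 90.0, -169.5]
contact_force: [-0.8, -0.9, 0.3]
gripper_width: 0.048
F [-0.3481  1.0026 -0.6028] M [ 0.0076 -0.0291  0.0505] t 31.4 tcp [ 0.4949 -0.1816  0.0973]
vert -0.092 [319.0505 557.1489]
vert -0.034 [319.1868 414.9346]
vert 0.029 [319.314  251.1462]
[ 0.5103 -0.1769  0.09  ] [357.8074 382.8726]
(array([-0.1282, -0.0771, -0.0026]), np.float64(-0.01845758636072503), array([ 0.4951, -0.1816,  0.1168])) [ 0.5103 -0.1769  0.09  ]
U [306.0565 279.6353]
U [357.8074 382.8726]
```

View pics/B.png

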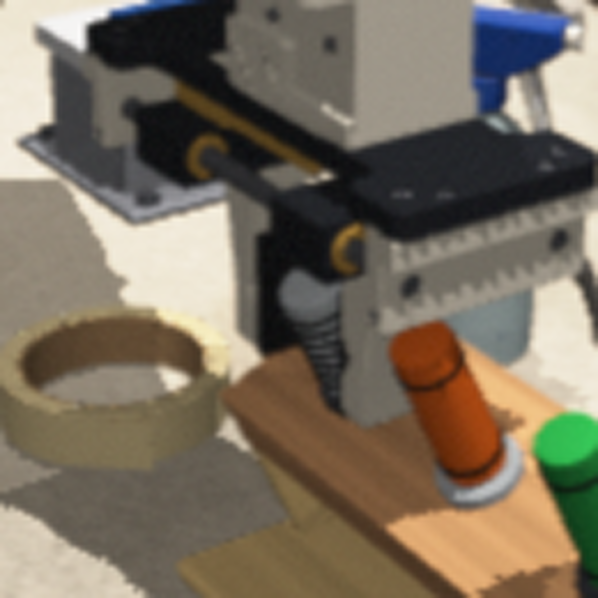

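```bash
python3 -m handwheel '[-0.15,0,0,0,-0.15,0,0,0,-0.15,0,0,0,-0.15,0,0,0,-0.15,0,0,0,-0.15,0,0,0,-0.15,0,0,0,-0.15,0,0,0,-0.15,0,0,0,-0.15,0,0,0]' 1.5 10; python3 -c "
from look import *
look('C',230,220,130,4.6,[M0])
"
```

```text
time_s: 32.7
tcp_pos: [0.495, -0.1815, 0.0993]
eef_rot: [-124.7, 90.0, -17.5]
contact_force: [-2.2, 1.2, 4.4]
gripper_width: 0.0246
F [-4.4507  1.7436  1.763 ] M [-0.014  -0.5196  0.3811] t 32.7 tcp [ 0.495  -0.1815  0.0993]
vert -0.092 [319.2878 552.2582]
vert -0.034 [319.4301 409.7945]
vert 0.029 [319.5641 245.7055]
[ 0.5103 -0.1769  0.09  ] [357.8074 382.8726]
```

View pics/C.png

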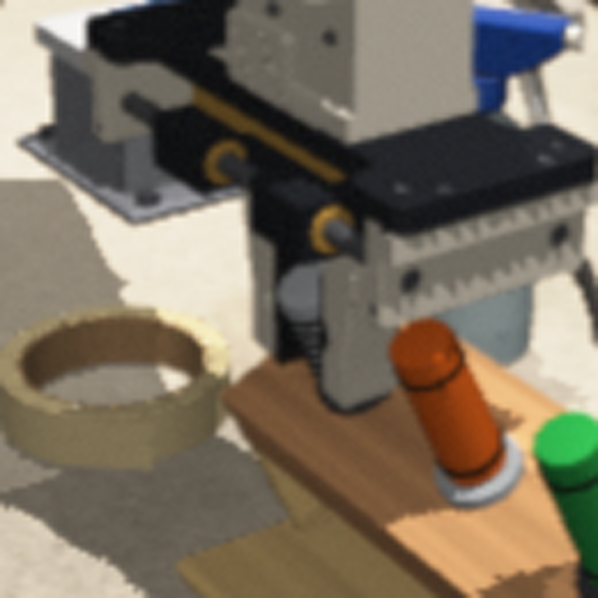

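```bash
python3 -m handwheel '[-0.35,0.16,0,0,-0.7,0.33,0,0,-1.05,0.49,0,0,-1.4,0.65,0,0,-1.75,0.82,0,0,-2.1,0.98,0,0,-2.4,1.12,0,0,-2.6,1.21,0,0,-2.6,1.21,0,0,-2.6,1.21,0,0]' 1.5 10; python3 -c "
from look import *
look('D',230,200,140,4.2,[M0])
st=sensors.get_state();g=st['tcp_pos']+[0,0,.019]
for d in(.02,-.031,-.065):print('U',(proj(s,[g+d*U])[0]-[230,200]+.5)*4.2-.5)
"
```

```text
time_s: 34.0
tcp_pos: [0.4832, -0.185, 0.1248]
eef_rot: [60.1, 90.0, 167.3]
contact_force: [0.6, -0.5, -1.3]
gripper_width: 0.0248
F [ 1.2592 -0.4216 -0.62  ] M [-0.0136 -0.0411  0.0181] t 34.0 tcp [ 0.4832 -0.185   0.1248]
vert -0.092 [264.57   541.3831]
vert -0.034 [263.9151 407.1447]
vert 0.029 [263.1192 252.2717]
[ 0.5103 -0.1769  0.09  ] [326.6502 433.5359]
U [243.5418 285.2202]
U [293.3468 383.8485]
U [324.4207 445.4214]
```

View pics/D.png

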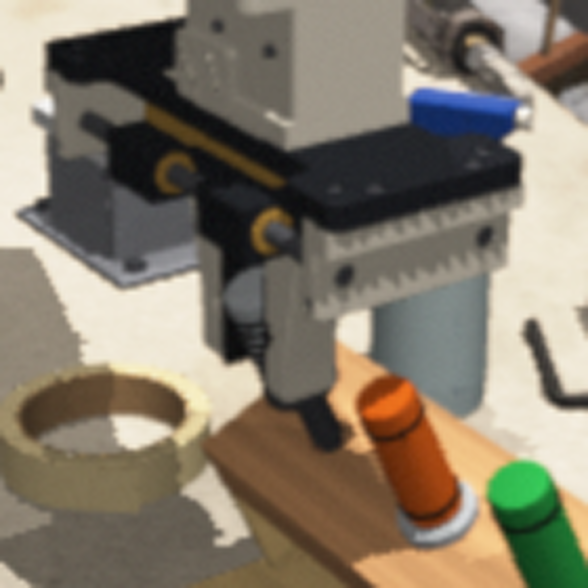

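```bash
python3 -m handwheel '[-0.22,-0.4,0,0,-0.42,-0.8,0,0,-0.6,-1.2,0,0,-0.75,-1.6,0,0,-0.88,-2.0,0,0,-0.95,-2.4,0,0,-1.0,-2.8,0,0,-1.03,-3.1,0,0,-1.03,-3.4,0,0,-1.03,-3.4,0,0]' 1.5 9; python3 -c "
from look import *
look('E',230,200,140,4.2,[M0])
st=sensors.get_state();g=st['tcp_pos']+[0,0,.019]
for d in(.02,-.031,-.065):print('Z',(proj(s,[g+[0,0,d]])[0]-[230,200]+.5)*4.2-.5)
"
```

```text
time_s: 35.3
tcp_pos: [0.5161, -0.175, 0.1353]
eef_rot: [-116.1, 90.0, -8.9]
contact_force: [-1.1, -2.1, 0.1]
gripper_width: 0.0244
F [-0.0833  1.6563 -1.6373] M [0.0161 0.2926 0.4832] t 35.3 tcp [ 0.5161 -0.175   0.1353]
vert -0.092 [338.8597 491.4293]
vert -0.034 [340.3218 358.5237]
vert 0.029 [341.9979 205.3207]
[ 0.5103 -0.1769  0.09  ] [326.6502 433.5359]
Z [341.4769 227.8688]
Z [340.1308 351.5023]
Z [339.2669 430.5338]
```

View pics/E.png

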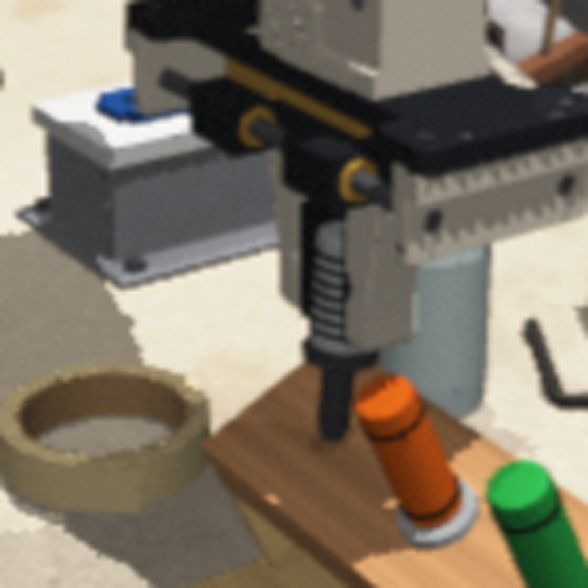

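```bash
python3 -m handwheel '[0,0.15,0,0,-0.5,0.2,0,0,-1.5,0.2,0,0,-3,0.2,0,0,-5,0.2,0,0,-7,0.2,0,0,-9,0.2,0,0,-11,0.2,0,0,-13,0.2,0,0,-13,0.2,0,0]' 1.5 12; python3 -c "
from look import *
look('G',260,90,120,5,[M0])
st=sensors.get_state();g=st['tcp_pos']+[0,0,.019]
for d in(.02,-.031,-.065):print('Z',(proj(s,[g+[0,0,d]])[0]-[260,90]+.5)*5-.5)
print((proj(s,[g+.01*RX])-proj(s,[g]))*5)
"
```

```text
time_s: 36.6
tcp_pos: [0.5148, -0.1757, 0.2678]
eef_rot: [-110.6, 89.7, -3.4]
contact_force: [-0.1, -0.3, -2.1]
gripper_width: 0.0247
F [ 2.0505  0.2356 -0.2356] M [-0.0486  0.0041 -0.0171] t 36.6 tcp [ 0.5148 -0.1757  0.2678]
vert -0.092 [254.2581 761.5122]
vert -0.034 [256.1212 580.3929]
vert 0.029 [258.2677 370.1232]
[ 0.5103 -0.1769  0.09  ] [ 238.9645 1066.2094]
Z [255.3358 406.4087]
Z [253.6778 575.7411]
Z [252.6169 683.4453]
[[27.8668 -4.6149]]
```

View pics/G.png

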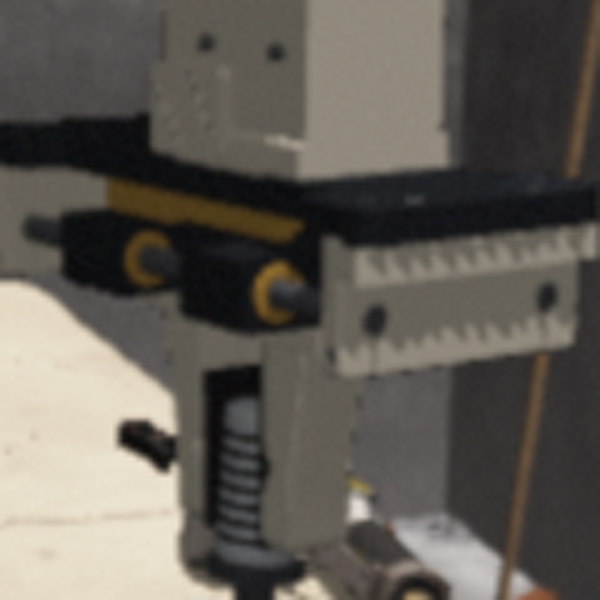

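```bash
python3 -c "
from look import *
look('H',270,150,90,6.6)
st=sensors.get_state();g=st['tcp_pos']+[0,0,.019]
for d in(.02,-.031,-.065):print('Z',(proj(s,[g+[0,0,d]])[0]-[270,150]+.5)*6.6-.5)
print((proj(s,[g+.01*RX])-proj(s,[g]))*6.6)
"
```

```text
F [2.4303 0.7654 0.0704] M [-0.0127  0.0175  0.0364] t 36.65 tcp [ 0.5141 -0.1755  0.2662]
vert -0.092 [266.5334 615.586 ]
vert -0.034 [268.8893 376.8949]
vert 0.029 [271.601   99.8126]
Z [268.8636 144.9886]
Z [266.7411 368.2969]
Z [265.3822 510.3375]
[[36.7883 -6.1232]]
```

View pics/H.png

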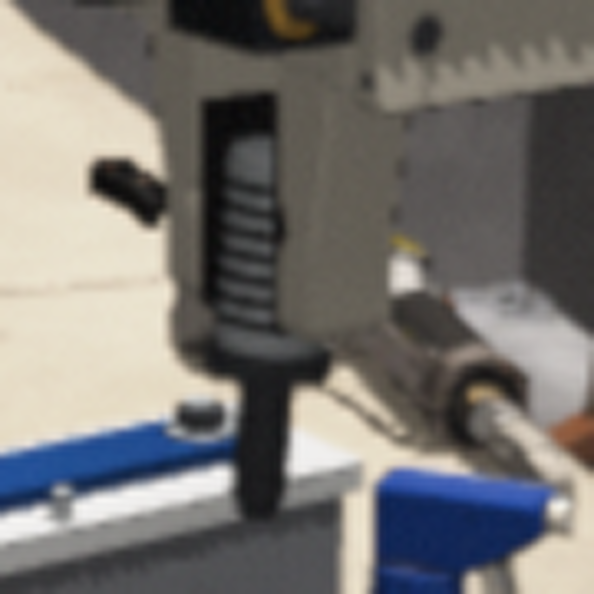

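The bolt hangs about 4° over-rotated: shank (266,400)→(259,515). That is inside the ±8° the holes allow. Moving over the stand.

```bash
python3 -m handwheel '[0,-1.5,4.5,0,0,-3.3,9.5,0,0,-5.1,14.8,0,0,-6.9,20,0,0,-8.7,25.2,0,0,-10.4,30.2,0,0,-12,34.8,0,0,-13.1,38,0,0,-13.55,39.25,0,0,-13.55,39.25,0,0]' 1.5 12;  python3 -m handwheel '[2,0,0,0,4,0,0,0,6,0,0,0,8,0,0,0,9.5,0,0,0,10.5,0,0,0,11,0,0,0,11,0,0,0,11,0,0,0,11,0,0,0]'; python3 -c "
from look import *
look('I',210,150,110,5.4,[(.5253,.2388,.085),(.5253,.2388,.077)])
st=sensors.get_state();print(go(st,[.5274,.2394,.2],RY))
"
```

```text
time_s: 37.95
tcp_pos: [0.5141, -0.1756, 0.1558]
eef_rot: [-108.0, 89.9, -0.9]
contact_force: [0.9, -0.5, -0.9]
gripper_width: 0.0248
F [ 0.885  -0.7354 -0.7846] M [ 0.0111  0.0412 -0.0473] t 37.95 tcp [ 0.5141 -0.1756  0.1558]
vert -0.092 [538.7671 844.8196]
vert -0.034 [540.5192 670.313 ]
vert 0.029 [542.5261 468.9422]
(0.5253, 0.2388, 0.085) [284.4452 395.3042]
(0.5253, 0.2388, 0.077) [284.9665 412.1456]
(array([ -2.5291, -13.5384,  39.2501]), np.float64(-0.020733987979312474), array([ 0.514 , -0.1756,  0.1747]))invalid input at $: expected a multiple of 4 numbers
```

View pics/I.png

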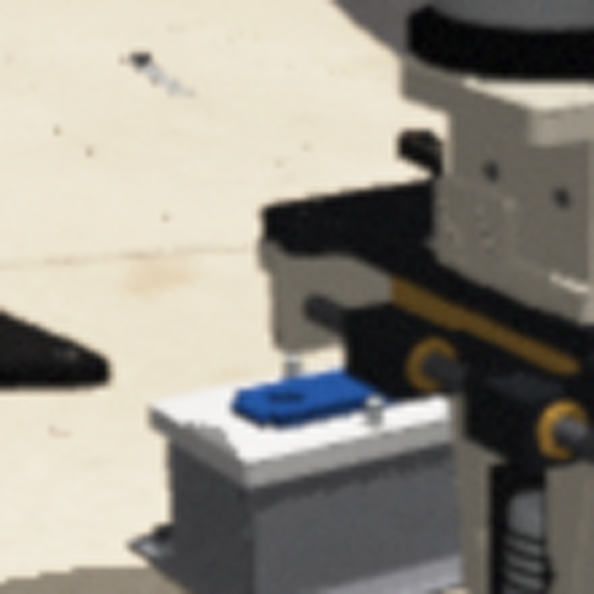

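My first call was malformed and refused, so the descent ran over the rack instead. The tip stayed ~19 mm above it with no contact force. The link hole shows at (289,397), predicted (284,395). Going up again, then across.

```bash
python3 -m handwheel '[-5,0,0,0,-9,-0.5,1,0,-11,-2,5.5,0,-11,-3.8,10.8,0,-11,-5.6,16.1,0,-11,-7.4,21.4,0,-11,-9.2,26.7,0,-11,-11,32,0,-11,-12.8,37,0,-11,-13.5,39.2,0]' 1.5 12 && python3 -m handwheel '[0,-0.03,0.03,0,0,-0.03,0.03,0,2,-0.03,0.03,0,4,-0.03,0.03,0,6,-0.03,0.03,0,8,-0.03,0.03,0,10,-0.03,0.03,0,11.3,-0.03,0.03,0,11.3,-0.03,0.03,0,11.3,-0.03,0.03,0]' 1.5 12 && python3 -c "
from look import *
look('J',210,150,110,5.4,[(.5253,.2388,.085),(.5253,.2388,.077)])
st=sensors.get_state();print(go(st,[.5274,.2394,.161],RY))
"
```

```text
time_s: 39.25
tcp_pos: [0.5268, 0.2414, 0.2651]
eef_rot: [-6.0, 90.0, 101.3]
contact_force: [0.6, -0.1, -2.1]
gripper_width: 0.0243
time_s: 40.5
tcp_pos: [0.5278, 0.2391, 0.1531]
eef_rot: [-80.7, 89.9, 26.5]
contact_force: [-0.3, -0.7, -1.4]
gripper_width: 0.0245
F [ 1.3969  0.5331 -0.556 ] M [ 0.0147 -0.0088  0.0053] t 40.5 tcp [0.5278 0.2391 0.1531]
vert -0.092 [290.0125 404.8029]
vert -0.034 [286.2442 280.4557]
vert 0.029 [281.9201 139.6344]
(0.5253, 0.2388, 0.085) [284.4452 395.3042]
(0.5253, 0.2388, 0.077) [284.9665 412.1456]
(array([1.1255, 0.0338, 0.0199]), np.float64(-0.026640806980040566), array([0.5278, 0.2393, 0.1723]))
```

View pics/J.png

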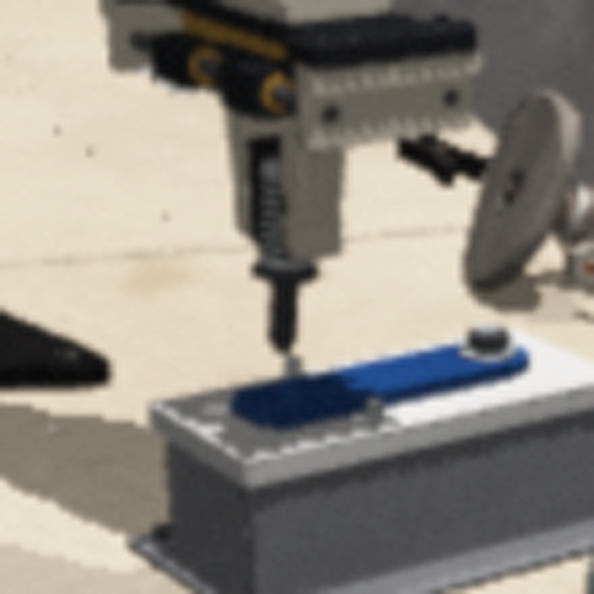

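```bash
python3 -m handwheel '[0,-0.2,0,0,0.4,-0.2,0,0,0.8,-0.2,0,0,1.2,-0.2,0,0,1.6,-0.2,0,0,2.0,-0.2,0,0,2.4,-0.2,0,0,2.7,-0.2,0,0,2.9,-0.2,0,0,2.9,-0.2,0,0]' 1.5 12 && python3 -c "
from look import *
look('K',210,150,110,5.4)
"
```

```text
time_s: 41.8
tcp_pos: [0.5291, 0.2398, 0.1232]
eef_rot: [116.2, 90.0, -136.6]
contact_force: [0.2, 0.0, -1.9]
gripper_width: 0.0245
F [ 1.8915 -0.1727 -0.0047] M [-0.0099 -0.0315  0.0193] t 41.8 tcp [0.5291 0.2398 0.1232]
vert -0.092 [294.5366 466.4228]
vert -0.034 [290.9214 344.6469]
vert 0.029 [286.7765 206.8379]
```

View pics/K.png

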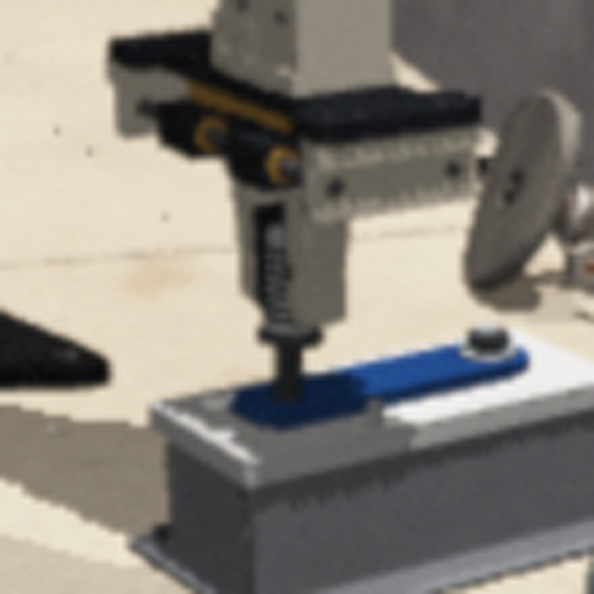

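```bash
python3 -m handwheel '[0.2,0,0,0,0.4,0,0,0,0.6,0,0,0,0.8,0,0,0,1.0,0,0,0,1.2,0,0,0,1.4,0,0,0,1.5,0,0,0,1.5,0,0,0,1.5,0,0,0]' 1.5 12 && python3 -c "
from look import *
look('L',210,150,110,5.4)
"
```

```text
time_s: 43.1
tcp_pos: [0.5289, 0.2396, 0.1081]
eef_rot: [101.3, 90.0, -151.5]
contact_force: [-0.9, -0.4, -2.4]
gripper_width: 0.0251
F [ 2.3582  0.9606 -0.0773] M [0.0183 0.0722 0.6561] t 43.1 tcp [0.5289 0.2396 0.1081]
vert -0.092 [294.9854 497.5174]
vert -0.034 [291.4082 376.9368]
vert 0.029 [287.3086 240.5259]
```

View pics/L.png

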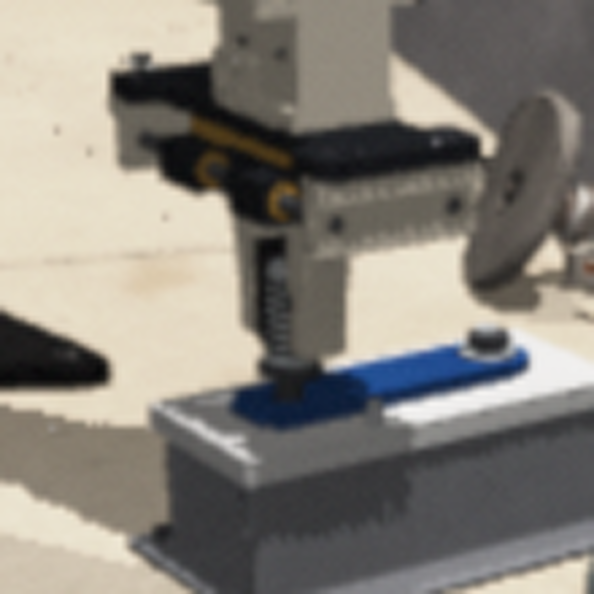

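```bash
python3 -m handwheel '[0,0.07,0,0,0.2,0.1,0,0,0.4,0.1,0,0,0.6,0.1,0,0,0.8,0.1,0,0,1.0,0.1,0,0,1.15,0.1,0,0,1.3,0.1,0,0,1.3,0.1,0,0,1.3,0.1,0,0]' 1.5 12 && python3 -c "
from look import *
look('N',210,150,110,5.4)
"
```

```text
time_s: 44.4
tcp_pos: [0.5293, 0.2398, 0.0974]
eef_rot: [-89.0, 89.8, 18.2]
contact_force: [-4.3, -2.6, 14.1]
gripper_width: 0.0245
F [-14.0793   4.7818  -1.1951] M [0.0065 0.4736 1.6094] t 44.4 tcp [0.5293 0.2398 0.0974]
vert -0.092 [296.4399 518.8959]
vert -0.034 [292.9121 399.1831]
vert 0.029 [288.8703 263.7872]
```

View pics/N.png

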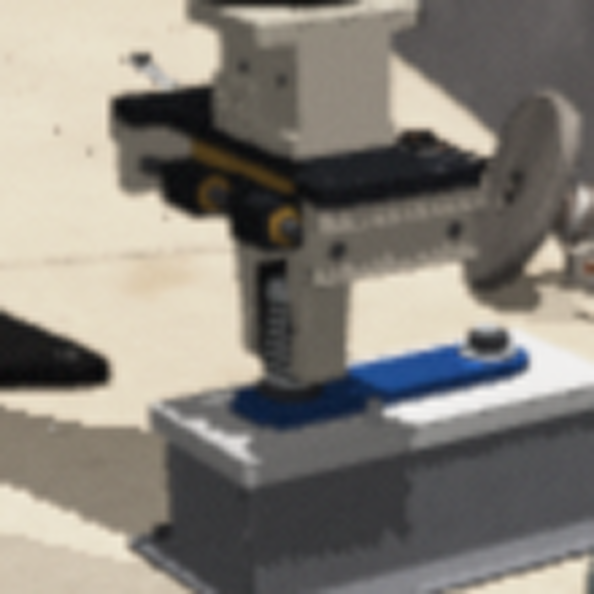

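Collar is on the link (14 N at z 0.097). Letting go and lifting away.

```bash
python3 -m handwheel '[-0.1,0,0,0,-0.1,0,0,0,-0.1,0,0,0,-0.1,0,0,0,-0.1,0,0,0,-2,0,0,0,-4.5,0,0,0,-7,0,0,0,-10,0,0,0,-13,0,0,0]' 6 10 && python3 -c "
from look import *
look('O',210,150,110,5.4)
c=cams.capture('top');cv2.imwrite('pics/Otop.png',c['image'][:,:,::-1])
"
```

```text
time_s: 45.7
tcp_pos: [0.5281, 0.2394, 0.2261]
eef_rot: [111.8, 90.0, -141.0]
contact_force: [-1.2, 0.7, -0.5]
gripper_width: 0.0601
F [0.4841 0.9865 1.0179] M [-0.0457 -0.0451 -0.0547] t 45.7 tcp [0.5281 0.2394 0.2261]
vert -0.092 [285.7923 247.2768]
vert -0.034 [281.7779 116.5257]
vert 0.029 [277.1615 -31.8124]
```

View pics/O.png

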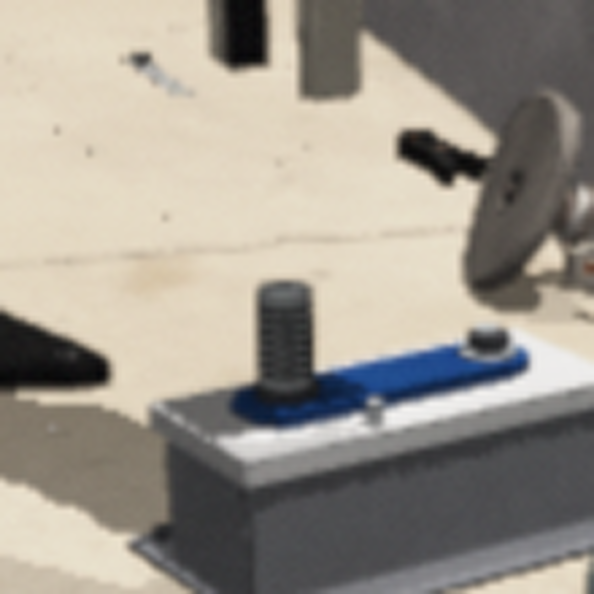

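View pics/Otop.png

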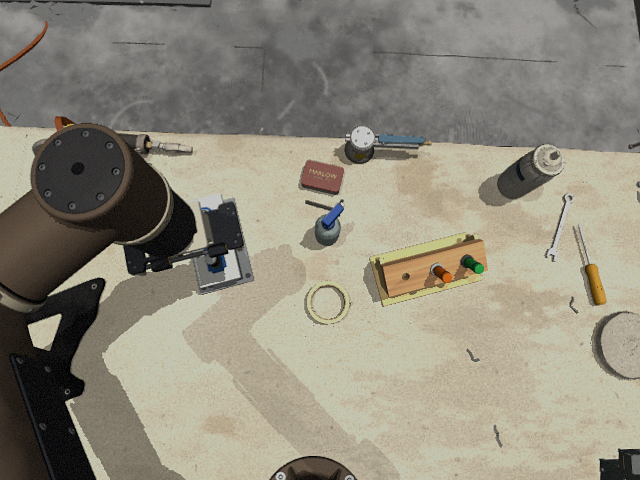

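Bolt stands upright in the link, cap ~(285,287), collar ~(287,392); the other items look unmoved. One check of seating heights, then hand in.

```bash
python3 - <<'E'
from m import *
for z in(.085,.136,.141): print(z,(proj(s,[(.5253,.2388,z)])[0]-[210,150]+.5)*5.4-.5)
a0=t['image'][:,:,::-1].astype(int);b0=cv2.imread('pics/Otop.png').astype(int)
d=abs(a0-b0).max(2)
for n,(x0,y0,x1,y1) in dict(drift_punch=(425,235,490,285),sprayer=(312,195,350,250),tin=(300,158,346,196)).items():print(n,np.mean(d[y0:y1,x0:x1]>40))
E
python3 -c "
from plant import workorder;print(workorder.close_job())"
```

```text
0.085 [284.4452 395.3042]
0.136 [281.0335 285.7773]
0.141 [280.6906 274.8328]
drift_punch 0.009230769230769232
sprayer 0.0
tin 0.0
the job is handed in; nothing more can be done
None
```

The job is done and handed in at about 46 s, within the 69 s limit.

1. **Drift:** I pulled the orange drift along its 25° axis, then turned it upright in the pads against the socket rim. I drove it straight down through both holes. At the end, a further 4 mm of commanded press gave only 0.4 mm of travel at 33 N, so the collar was on the link. The link stayed moved over when the drift came out.
2. **Return to rack:** I tilted the drift back and pushed it home in the middle socket. Its cap is within half a pixel of where it started in the side view.
3. **Bolt:** I turned it upright the same way and put it through both holes until the collar stopped on the link at 14 N, then let go. It stands upright, with its cap at image row 287 against 286 expected for full seating.

**Last checks:** comparing top views before and after, the sprayer and tin did not change, and about 1% of the pixels around the drift and punch did. I checked the tape and hex key by eye only. The highest force I read was about 35 N in total, at the drift press. I read forces only at the end of each move.

**What went wrong or disagreed:**
- **Refused move:** one call was malformed and refused, so the descent after it ran above the rack instead of the stand. The bolt tip stopped about 19 mm above the wood and touched nothing.
- **Camera mismatch:** the two cameras disagreed by about 3 mm sideways and up to 5 mm in depth. I relied on the gripper's known position and the contact forces instead.
- **Bolt angle:** the bolt hung about 4° off vertical in the grip before insertion, and straightened in the holes.

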